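Trim the guarded lamp adjuster

ROBOT

A 6-joint arm with a two-finger parallel gripper is mounted at the origin on the work surface. World frame = base frame: x ahead of the robot, y to its left, z up, the work surface at z = 0. Lengths are in m, angles in rad, forces in N, time in s.
With the tool pointing down it reaches from about 0.325 to 0.775 m from the base axis. Payload 5.5 kg.
Tool frame: the origin (TCP) lies between the finger pads; the fingertips stand 25 mm ahead of it and the grasp point (between the pads) lies 6 mm ahead of it; z points along the fingers, y is the direction in which the jaws open and shut (so a half turn about z gives the same grasp; the last joint's range is limited). The gripper opens to 85 mm and grips with 20 to 120 N. Pads are 22 mm wide; open, the fingers measure 114 mm over their backs; the gripper's body (76 mm by 85 mm) begins 54 mm behind the grasp point. The pads swing forward as they close: fully open they stand 13 mm farther back than shut.
Start: joints at [1.109, 0.091, 1.231, -0, 1.82, -0.057], TCP at [0.236, 0.552, 0.217] pointing down, gripper open.
Joint ranges: [-2.87, 2.87], [-0.86, 2.18], [0.17, 2.46], [-1.51, 4.65], [0.06, 2.69], [-2.65, 2.65]. Speed limits (rad/s): [2.57, 2.57, 3.01, 3.14, 3.14, 3.14].

INTERFACE

Orientations are given as a unit quaternion [w, x, y, z].
In Python, from workcell import * gives the robot as it stands.
- The arm moves only by the shell command python3 -m handwheel 'ROWS' [FORCE]. ROWS is JSON, one flat list of numbers, 5 for each row, row after row: the shift along the tool's x, y, z in units of 30 mm (1.0 is 30 mm), then the turn about the tool's z in units of 5 degrees (1.0 is 5 degrees), then the opening, from -1 (shut) to 1 (fully open). In form: [x, y, z, yaw, claw, x, y, z, yaw, claw, ...]. A call has 1 to 8 rows; each row is the pose to reach, as a shift and turn from the pose measured when the call began, along the tool's axes at that moment; what a row does not reach only later rows make up. A row lasts 1/12 s, in which the tool goes at most 41.7 mm and 7.16 degrees, less where a joint would pass 70% of its speed; a pose out of reach is approached as far as the arm can. A call with a gripper value outside its range is refused whole. The fingers move at their own pace and stop on an object; FORCE is the grip in N (left out, the last holds). Time passes only in rows, so rows that repeat a pose let the fingers close. It gives the time, the measured TCP pose, the force and the opening at its end, in the units of the state.
- sense(): the state, without advancing time (a new reading comes with each control period).
- read_camera(name): name is "scene" or "top" or "wrist"; returns a dict with "color" (400x640x3 uint8, blue, green, red), "depth" (400x640 float32, m along the optical axis (not along the pixel's ray), 0 where there is no reading), "K" (3x3 intrinsics, pixels), "D" ([k1, k2, p1, p2, k3] as OpenCV has them; the pictures are not rectified), "eye" and "orientation" of the camera in the world. Camera axes: x right, y up, looking along -z (the intrinsics and any distortion apply to the point x, -y, -z); pixel columns grow to the right and rows downward; lengths in m; the calibration is good to about 2 mm. A picture is of the moment at which its call begins.
- close_job(): hands the job in, once; it reports no verdict.
The state is a dict: "clock": time; "q": joint angles; "qd": joint speeds; "joint_efforts": joint torques, N m; "ee_pos": TCP position; "ee_rot": TCP orientation; "contact_force": force on the tool from outside, world axes, zero at the start; "wrist_torque": the same for the moment, N m; "finger_gap": finger opening in m.
Only numpy, scipy, OpenCV 4.12 (cv2) and the standard library are available. Lean on these libraries where they do the work, as an engineer would, in place of code of your own. Each camera call takes 0.05 s, during which the arm holds its last target.

TASK

Re-trim the microscope lamp supply: flip its hinged cover open to upright or beyond and leave it open, take the flat-bladed screwdriver from the stand, and rest its blade lightly on the adjuster, turning until it drops into the slot. With the blade in the slot turn the adjuster clockwise, about a quarter turn at most, until the slot lines up with the two raised marks beside it. Then put the screwdriver back, fully down, in the empty hole of the stand; press the adjuster only gently and leave everything else on the bench where it is.

Things in the scene. Friction and masses are not known exactly. Their poses are not given: they have to be found in the camera images.
- unit: Lamp supply: white fixed box 140 x 120 x 40 mm (x, y, z), origin centred under it; x points from the cover's tab to its hinge. On top, cheeks 18 mm high along x (inner faces at y = +-47 mm) make a well under the grey cover. The adjuster is at x = y = 0. Two black raised marks, 16 x 4 mm, 3 mm high, lie on the box's y axis, 18 to 34 mm either side of the adjuster.
- cover (a joint): Cover angle, rad: 0 closed (level), 1.57 upright, 2.0 its stop; starts at 0 to 0.12. The stiff hinge (0.06 N m) stays where left. Grey plate, 96 mm from hinge to free edge, 94 mm wide, 4 mm thick, 60 g; a tab sticks out of the middle of its free edge, in the plate's plane: 36 mm long, 14 mm wide along the hinge axis, 10 mm thick.
- cover_hinge (a point): On the cover's hinge axis, mid-width, 62 mm above the bench; the axis is parallel to the box's y axis, at x = +47 mm of the box. The cover's free edge swings up and over to the box's +x side.
- cover_tab (a point): Point to grip in the cover's tab, 123 mm from the hinge axis, 8 mm from the tab's end, 27 mm from the plate's edge. Pinch it from above across its 14 mm width, fingers closing along the hinge axis; it can pivot between the pads while the gripper stays upright and follows the arc.
- adjuster (a joint): Slotted adjuster's angle, rad, growing clockwise seen from above: at 0 the slot lies along the box's x axis, at 1.57 along its y axis, in line with the marks, as wanted. Starts between 0.15 and 0.65. Stays where left (friction 0.05 N m); stops at -0.1 and 2.4.
- slot (a point): Centre of the slot's mouth in the adjuster's top, 56 mm above the bench; x along the slot, z up. Light metal head 27 mm across; slot right across it, 4.6 mm wide, 6 mm deep. The adjuster is sprung: it yields up to 5 mm downward (2 N plus 1 N per mm), and pops up when its slot comes under a pressing blade. Seated: blade tip 3 mm or more below this mouth.
- driver_grip (a point): Centre of the screwdriver's handle, where to grip; z up from the blade, x along the blade's width. Black flat-sided bar 30 (x) x 22 (y) x 70 mm high on a round 37 mm collar 6 mm thick; pinch across the 22 mm. 70 to 140 g. Starts upright in one of the stand's holes, this point 106 mm above the bench. The slim round-handled hex driver in the other hole stays.
- driver_tip (a point): Middle of the screwdriver's blade end, 97 mm below driver_grip on the handle's axis; x along the blade's width. Blade 16 mm wide (x), 3 mm thick (y), 14 mm long, on a round 9 mm shank; the collar's underside is 56 mm above the tip.
- stand: Metal tool stand, fixed, 80 x 160 x 65 mm (x, y, z), origin at the centre of its underside; two square 22 mm through holes at y = -42 and +42 mm.
- stand_hole0 (a point): Mouth of the hole at y = -42 mm, on the stand's top, 65 mm above the bench.
- stand_hole1 (a point): Mouth of the hole at y = +42 mm, on the stand's top, 65 mm above the bench.
There are look-alikes about, which are no part of the job. What is shaped like the stand but turquoise is not meant.

How it is judged:
By the outcome, as a careful person would: the job done as asked, in the order asked, and still so for the second after the job is handed in, with the robot touching nothing.
It also fails if it takes over 69 s, if anything falls off the work surface, if the arm or the gripper's body presses on something with over 40 N, if the wrist force passes 120 N, or if a joint passes its speed limit or range.

## Working session

There is one attempt and no reset: what is moved stays moved. The work goes in short steps, Python scripts to look and compute and a shell command to move; the robot and the scene stay as the last step left them, time stands still between calls to the robot, and variables do not carry over. Pictures are saved under pics/ and viewed, and the job is handed in when it is done.

```bash
ls; mkdir -p pics; cat > h.py <<'E'
from workcell import *
import numpy as np, cv2
from scipy.spatial.transform import Rotation as R
def rot(q): return R.from_quat([q[1],q[2],q[3],q[0]]).as_matrix()
def snap(name,fn=None):
    c=read_camera(name)
    if fn: cv2.imwrite('pics/'+fn,c['color'])
    return c
def ray(c,px):
    p=cv2.undistortPoints(np.array(px,float).reshape(-1,1,2),np.array(c['K'],float),np.array(c['D'],float)).reshape(-1,2)
    d=np.c_[p[:,0],-p[:,1],-np.ones(len(p))]@rot(c['orientation']).T
    return np.array(c['eye']),d
def onz(c,px,z):
    e,d=ray(c,px); return e+d*((z-e[2])/d[:,2])[:,None]
def bydepth(c,px):
    e,d=ray(c,px); px=np.array(px).reshape(-1,2).astype(int)
    return e+d*c['depth'][px[:,1],px[:,0]][:,None]
def totool(s,v):  # world shift -> row units
    return rot(s['ee_rot']).T@np.array(v)/0.03
E
python3 - <<'E'
from h import *
s=sense();print(s)
for n in("scene","top","wrist"):
    c=snap(n,n+'0.png');print(n,c['eye'],c['orientation'],c['K'],c['D'])
E
```

```text
pics
{'clock': 0.0, 'q': array([ 1.10929563e+00,  9.18555039e-02,  1.23187050e+00,  2.93674747e-06,
        1.81980118e+00, -5.67045405e-02]), 'qd': array([-0.0018436 ,  0.00126212, -0.00078174, -0.00089766,  0.00246561,
       -0.00130785]), 'joint_efforts': array([ 9.00389878e-04, -4.58738744e+01, -4.18021560e+01, -1.02097372e-04,
        1.18089403e-02, -4.78745585e-05]), 'ee_pos': array([0.23616569, 0.55123406, 0.21626159]), 'ee_rot': array([-2.49202105e-04,  2.01018587e-01,  9.79586950e-01, -9.34613625e-04]), 'contact_force': array([0.72198568, 0.54529547, 0.05297254]), 'wrist_torque': array([-0.04075598, -0.01888609, -0.02208649]), 'finger_gap': 0.08527742163115863}
scene [1.24386441 0.10875823 0.92951634] [0.64934528 0.24547721 0.24331104 0.67741522] [[461.1500713    0.         322.05851334]
 [  0.         461.1500713  200.95829685]
 [  0.           0.           1.        ]] [-0.06534077  0.          0.          0.          0.        ]
top [0.37904092 0.10071771 1.08565703] [ 0.71237868  0.03749762 -0.06374434 -0.69788768] [[403.76791672   0.         317.69690436]
 [  0.         403.76791672 204.69923422]
 [  0.           0.           1.        ]] [-0.08789299  0.          0.          0.          0.        ]
wrist [0.17628003 0.577431   0.37412964] [ 0.82746005 -0.11143908 -0.07171134  0.54566352] [[309.26726637   0.         323.71566919]
 [  0.         309.26726637 192.97282754]
 [  0.           0.           1.        ]] [-0.00208667  0.          0.          0.          0.        ]
```

View pics/top0.png

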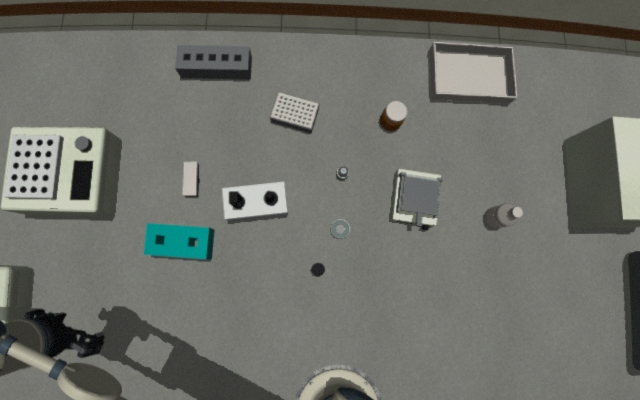

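View pics/scene0.png

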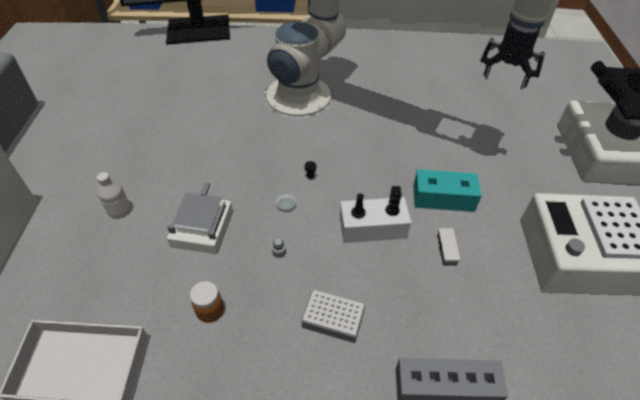

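View pics/wrist0.png

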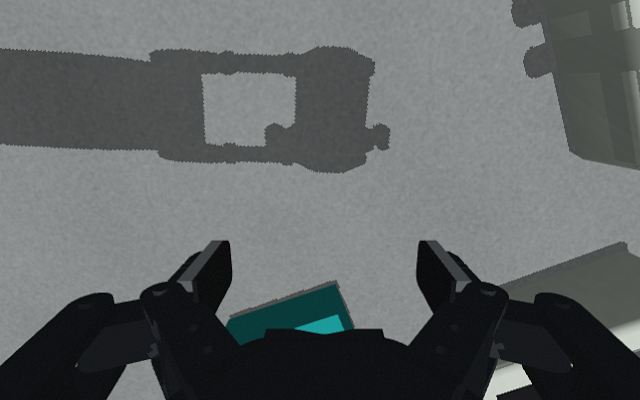

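```bash
python3 - <<'E'
from h import *
t=cv2.imread('pics/top0.png');s=cv2.imread('pics/scene0.png')
a=cv2.resize(t[155:245,370:470],(400,360),interpolation=cv2.INTER_CUBIC)
b=cv2.resize(t[165:235,210:300],(400,311),interpolation=cv2.INTER_CUBIC)
c=cv2.resize(s[170:260,150:250],(400,360),interpolation=cv2.INTER_CUBIC)
d=cv2.resize(s[170:250,330:420],(400,356),interpolation=cv2.INTER_CUBIC)
o=np.zeros((600,800,3),np.uint8)
o=np.zeros((720,800,3),np.uint8)
o[:360,:400]=a;o[:311,400:]=b;o[360:720,:400]=c;o[360:716,400:]=d
cv2.imwrite('pics/crop0.png',cv2.resize(o,(666,600)))
E
```

```text
(no output)
```

View pics/crop0.png

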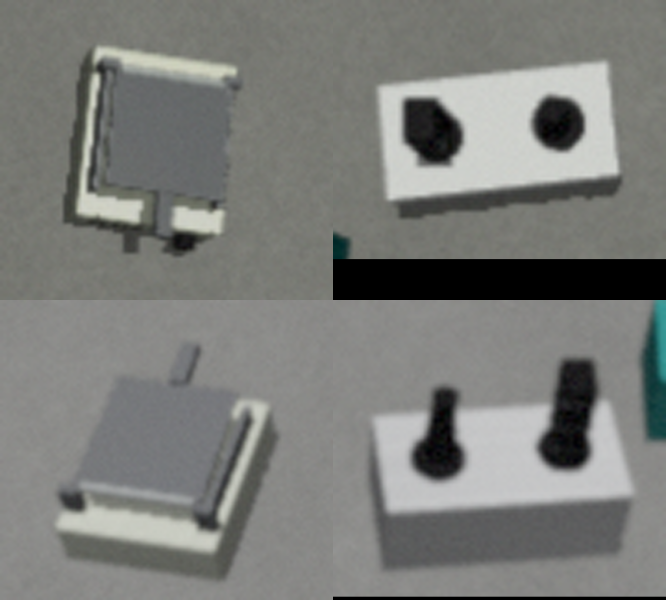

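```bash
python3 - <<'E'
from h import *
s=sense();c=snap('top')
Rt=rot(s['ee_rot']);w=snap('wrist')
print('tool axes',Rt.round(3)); print('cam in tool',(Rt.T@(np.array(w['eye'])-s['ee_pos'])).round(4),(Rt.T@rot(w['orientation'])).round(3))
print('unit pix',onz(c,[[417,197],[440,182],[420,180],[418,218]],0.062).round(3))
print('driver top',onz(c,[[233,198]],.141).round(3),'hex',onz(c,[[270,199]],.1))
print('stand',onz(c,[[255,201]],.065).round(3))
for n,p in(('stand',[255,210]),('unit',[420,190]),('unitwhite',[400,200])): print(n,bydepth(c,[p]).round(3),c['color'][p[1],p[0]])
# unit/stand contours
im=c['color'].astype(int)
m=((im.min(2)>150)&(c['depth']>0)).astype(np.uint8)
k,l,st,ce=cv2.connectedComponentsWithStats(m)
for i in range(1,k):
    if st[i,4]>60: print(st[i],ce[i])
E
```

```text
tool axes [[-0.919  0.394 -0.001]
 [ 0.394  0.919 -0.001]
 [ 0.    -0.002 -1.   ]]
cam in tool [ 0.0654  0.0002 -0.158 ] [[-0.     0.965  0.263]
 [ 1.     0.     0.001]
 [ 0.001  0.263 -0.965]]
unit pix [[ 0.554 -0.195  0.062]
 [ 0.595 -0.258  0.062]
 [ 0.599 -0.204  0.062]
 [ 0.498 -0.197  0.062]]
driver top [[0.527 0.267 0.141]] hex [[0.53315223 0.18316985 0.1       ]]
stand [[0.533 0.224 0.065]]
stand [[0.509 0.223 0.065]] [203 206 205]
unit [[ 0.572 -0.203  0.065]] [109 108 104]
unitwhite [[ 0.546 -0.152  0.054]] [108 110 107]
[ 435   52   73   45 2749] [469.63877774  74.65696617]
[271  93  47  35 766] [294.39556136 109.64751958]
[387 101  20  20 303] [396.33333333 110.39273927]
[ 613  117   27  102 2173] [628.48550391 163.69765301]
[   1  127  102   84 5453] [ 49.75701449 167.83055199]
[183 162  14  33 415] [189.3373494 178.0746988]
[398 169  43  11 208] [419.72115385 173.98076923]
[393 177  20  45 191] [400.21989529 208.54450262]
[ 222  181   65   38 1528] [254.99018325 199.8697644 ]
[513 207   9  10  74] [517.28378378 211.60810811]
[422 217  15   8  97] [428.91752577 220.5257732 ]
[  0 268   8  39 250] [  2.796 285.536]
[  9 348  42  22 228] [ 29.5        358.53070175]
[300 370  76  30 691] [334.12301013 382.7959479 ]
[ 63 383  24  17 194] [ 73.90206186 392.67010309]
```

Candidates: stand – white at top-view (255,200), versus turquoise (180,242), grey 5-hole block (213,60). Screwdriver – black flat bar at (233,198) in the white stand, versus round hex driver (270,199). Unit – white box with grey cover (417,197), versus instrument (55,170). By description I choose (255,200), (233,198) and (417,197); the crop agrees with this. Next I bring the wrist camera over the stand.

```bash
python3 - <<'E'
from h import *
s=sense()
print(totool(s,[.333,-.321,.045]))
E
```

```text
[-14.41718533  -5.46449572  -1.49467511]
```

```bash
python3 -m handwheel '[-1.3,-0.5,-0.7,-0.6,1,-2.6,-1,-1.4,-1.2,1,-3.9,-1.5,-1.5,-1.8,1,-5.2,-2,-1.5,-2.4,1,-6.5,-2.5,-1.5,-3,1,-7.8,-3,-1.5,-3.6,1,-9.1,-3.5,-1.5,-3.6,1,-10.4,-4,-1.5,-3.6,1]'
python3 -m handwheel '[-1.2,-0.3,0,0,1,-2.4,-0.6,0,0,1,-3.6,-0.9,0,0,1,-4.2,-1.2,0,0,1,-4.2,-1.2,0,0,1,-4.2,-1.2,0,0,1]'
python3 - <<'E'
from h import *
s=sense();print(s['clock'],s['ee_pos'],s['q'])
snap('wrist','w1.png')
E
```

```text
clock: 0.92
ee_pos: [0.4696, 0.3236, 0.262]
ee_rot: [-0.0, 0.045, 0.999, -0.0]
contact_force: [0.9, 1.7, -0.6]
finger_gap: 0.0852
clock: 1.42
ee_pos: [0.5925, 0.2756, 0.2608]
ee_rot: [-0.001, 0.046, 0.999, -0.001]
contact_force: [-0.8, -0.8, 0.4]
finger_gap: 0.0852
1.4167 [0.5924519  0.27561972 0.26083485] [ 3.83537580e-01  2.58072131e-01  9.67222250e-01 -3.07373393e-04
  1.91872502e+00 -1.09519263e+00]
```

View pics/w1.png

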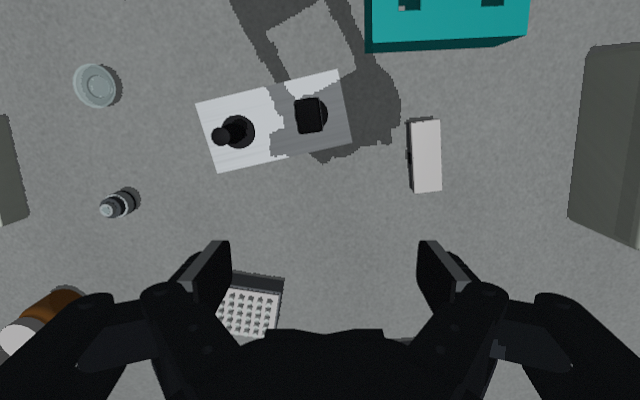

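```bash
cat > stand.py <<'E'
from h import *
import sys
def stand(c,show=True):
    im=c['color'].astype(int); h,w=im.shape[:2]
    vv,uu=np.mgrid[:h,:w]; px=np.c_[uu.ravel(),vv.ravel()]
    P=bydepth(c,px).reshape(h,w,3)
    return P,px
E
python3 - <<'E'
from stand import *
s=sense();c=snap('wrist')
P,px=stand(c)
top=(abs(P[...,2]-.065)<.006)&(c['depth']>0)
top[:, :150]=0;top[200:]=0; 
m=top.astype(np.uint8); k,l,st,ce=cv2.connectedComponentsWithStats(m); i=1+st[1:,4].argmax(); print(st[i],ce[i])
cn=max(cv2.findContours((l==i).astype(np.uint8),cv2.RETR_EXTERNAL,cv2.CHAIN_APPROX_NONE)[0],key=cv2.contourArea).reshape(-1,2)
W=onz(c,cn,.065)[:,:2]
r=cv2.minAreaRect((W*1000).astype(np.float32));print('stand rect mm',r,cv2.boxPoints(r))
print('mean depth z of top',np.median(P[l==i],0))
# handle top
ht=(P[...,2]>.125)&(P[...,2]<.16)&(c['depth']>0); ht[200:]=0; ht[:,:150]=0
k,l,st,ce=cv2.connectedComponentsWithStats(ht.astype(np.uint8))
for j in range(1,k):
    if st[j,4]>60:
        z=np.median(P[l==j][:,2]);print(st[j],ce[j],z)
        cn=max(cv2.findContours((l==j).astype(np.uint8),cv2.RETR_EXTERNAL,cv2.CHAIN_APPROX_NONE)[0],key=cv2.contourArea).reshape(-1,2)
        W=onz(c,cn,.141)[:,:2]; print(cv2.minAreaRect((W*1000).astype(np.float32)), cv2.boxPoints(cv2.minAreaRect((W*1000).astype(np.float32))))
im=c['color'][40:200,180:380]
cv2.imwrite('pics/w1c.png',cv2.resize(np.clip(im.astype(float)*1.5,0,255).astype(np.uint8),(750,600),interpolation=cv2.INTER_CUBIC))
E
```

```text
[ 194   70  157  103 8426] [275.00830762 121.47080465]
stand rect mm ((536.9047241210938, 224.34246826171875), (79.26272583007812, 160.8367156982422), 7.561734199523926) [[487.03543 298.8462 ]
 [508.2006  139.40819]
 [586.77405 149.83875]
 [565.6089  309.27673]]
mean depth z of top [0.53297878 0.22516329 0.0662789 ]
[293  97  29  38 884] [306.94570136 115.53506787] 0.1419457573290962
((530.903076171875, 266.7140197753906), (29.7464542388916, 22.17852210998535), 2.2520828247070312) [[515.6055  277.21024]
 [516.4771  255.04887]
 [546.2006  256.2178 ]
 [545.32904 278.37915]]
[210 127  20  19 300] [219.47       136.05333333] 0.1298273372316055
((541.14697265625, 187.4357147216797), (17.22160530090332, 15.798941612243652), 84.76960754394531) [[532.4954  179.58089]
 [548.2286  178.14064]
 [549.7985  195.29054]
 [534.06537 196.73079]]
```

View pics/w1c.png

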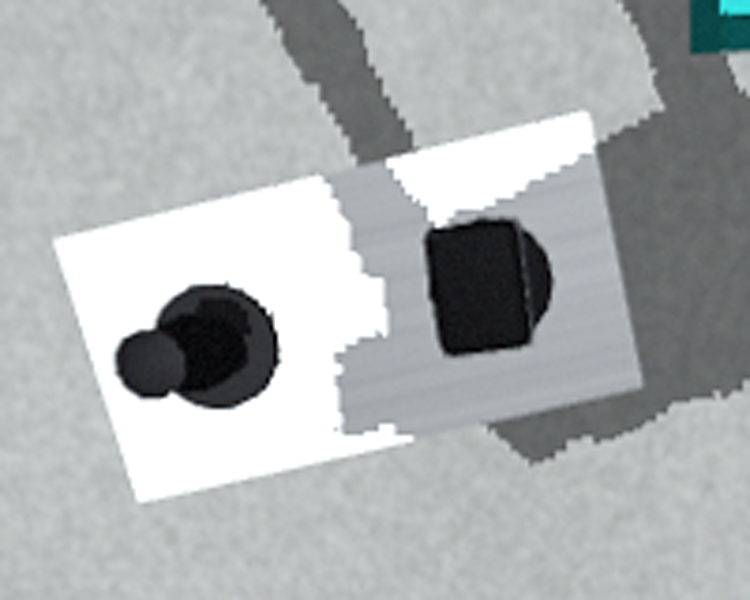

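```bash
python3 - <<'E'
from h import *
s=sense()
print(totool(s,[.0,-.47,.0]))
E

```

```text
[-1.40165384e+00 -1.56038390e+01  4.45924550e-03]
```

```bash
python3 -m handwheel '[-0.1,-1.3,0,0,1,-0.2,-2.6,0,0,1,-0.3,-3.9,0,0,1,-0.4,-5.2,0,0,1,-0.6,-6.5,0,0,1,-0.7,-7.8,0,0,1,-0.8,-9.1,0,0,1,-1,-10.4,0,0,1]'
python3 -m handwheel '[-0.1,-1.3,0,0,1,-0.2,-2.6,0,0,1,-0.3,-3.9,0,0,1,-0.4,-4.9,0,0,1,-0.4,-4.9,0,0,1,-0.4,-4.9,0,0,1]'
python3 - <<'E'
from h import *
s=sense();print(s['clock'],s['ee_pos'],s['q'])
snap('wrist','w2.png')
E
```

```text
clock: 2.18
ee_pos: [0.592, -0.0366, 0.2636]
ee_rot: [0.001, 0.044, 0.999, -0.0]
contact_force: [0.1, -0.1, 0.1]
finger_gap: 0.0851
clock: 2.68
ee_pos: [0.5907, -0.1841, 0.2639]
ee_rot: [0.001, 0.044, 0.999, 0.0]
contact_force: [-0.0, 0.8, -0.1]
finger_gap: 0.0852
2.6833 [ 0.59070046 -0.18409544  0.26392624] [-3.57528089e-01  1.56570021e-01  1.07711772e+00  7.98146596e-04
  1.90633124e+00 -1.83967596e+00]
```

View pics/w2.png

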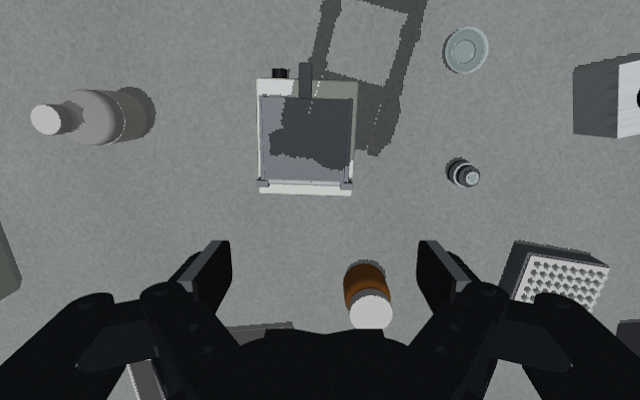

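```bash
python3 - <<'E'
from stand import *
s=sense();c=snap('wrist')
P,px=stand(c)
roi=np.zeros((400,640),bool); roi[55:200,245:365]=1
# profile of heights along column through tab & plate
for v in range(60,200,8): print(v,(P[v,305]*1000).round(0),(P[v,265]*1000).round(0),(P[v,345]*1000).round(0))
im=c['color'].astype(int)
grey=roi&(im.max(2)<135)&(P[...,2]>.0595)
k,l,st,ce=cv2.connectedComponentsWithStats(grey.astype(np.uint8))
for j in range(1,k):
    if st[j,4]>30: print(st[j],ce[j],np.median(P[l==j],0))
cv2.imwrite('pics/w2c.png',cv2.resize(c['color'][50:205,235:375],(542,600),interpolation=cv2.INTER_CUBIC))
E
```

```text
60 [ 465. -196.    1.] [ 461. -246.    2.] [ 470. -146.    4.]
68 [ 484. -193.   83.] [ 470. -248.    0.] [ 479. -146.    1.]
76 [ 492. -194.   82.] [ 479. -249.    1.] [ 488. -147.    0.]
84 [ 500. -195.   83.] [ 493. -243.   43.] [ 501. -151.   44.]
92 [ 507. -196.   81.] [ 501. -245.   41.] [ 509. -151.   41.]
100 [ 515. -197.   76.] [ 512. -239.   78.] [ 519. -154.   76.]
108 [ 524. -198.   76.] [ 520. -241.   74.] [ 527. -155.   75.]
116 [ 532. -199.   73.] [ 528. -242.   74.] [ 536. -155.   73.]
124 [ 540. -200.   74.] [ 537. -244.   73.] [ 544. -156.   73.]
132 [ 549. -201.   73.] [ 545. -245.   70.] [ 553. -156.   72.]
140 [ 558. -202.   71.] [ 554. -247.   69.] [ 563. -156.   58.]
148 [ 567. -203.   70.] [ 563. -248.   69.] [ 572. -157.   60.]
156 [ 576. -204.   67.] [ 572. -249.   68.] [ 582. -157.   59.]
164 [ 586. -205.   66.] [ 582. -251.   66.] [ 591. -158.   59.]
172 [ 595. -206.   66.] [ 591. -252.   67.] [ 601. -159.   57.]
180 [ 605. -207.   67.] [ 601. -254.   66.] [ 611. -159.   60.]
188 [ 621. -210.   40.] [ 616. -260.   42.] [ 619. -160.   65.]
196 [ 643. -214.    1.] [ 638. -271.    1.] [ 648. -158.    1.]
[ 255   62   96  127 7671] [303.0968583  134.77473602] [ 0.55228561 -0.20109163  0.07129564]
```

View pics/w2c.png

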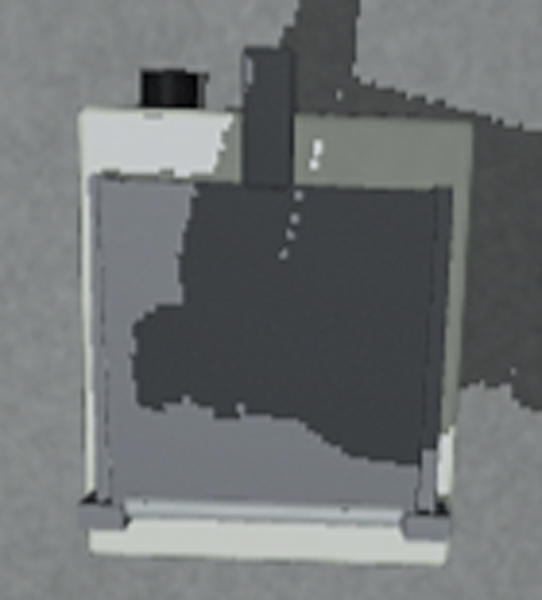

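```bash
python3 - <<'E'
from stand import *
s=sense();c=snap('wrist')
cor=np.array([[80,108],[472,122],[445,563],[90,552]])*[140/542,155/600]+[235,50]
W=onz(c,cor,.04)*1000;print(W.round(1)); 
print('sizes',[np.linalg.norm(W[i]-W[(i+1)%4]).round(1) for i in range(4)],'ctr',W.mean(0).round(1))
ux=(W[2]+W[3]-W[0]-W[1]);print('x az',np.degrees(np.arctan2(ux[1],ux[0])))
uy=(W[1]+W[2]-W[0]-W[3])if 0 else (W[1]-W[0]+W[2]-W[3]);print('y az',np.degrees(np.arctan2(uy[1],uy[0])))
P,px=stand(c)
roi=np.zeros((400,640),bool); roi[55:97,285:325]=1
t=roi&(P[...,2]>.07); v,u=np.nonzero(t); print(u.min(),u.max(),v.min(),v.max())
for r in (66,74,82,90):
    uu=np.nonzero(t[r])[0]; print(r,uu.min(),uu.max(),(onz(c,[[uu.min()-.5,r],[uu.max()+.5,r]],.082)*1000).round(1).tolist(), np.median(P[r,uu,2]))
print((onz(c,[[305,v.min()]],.084)*1000).round(1))
E
```

```text
[[ 485.1 -253.    40. ]
 [ 499.1 -136.    40. ]
 [ 636.2 -152.9   40. ]
 [ 622.4 -269.6   40. ]]
sizes [np.float64(117.9), np.float64(138.1), np.float64(117.5), np.float64(138.3)] ctr [ 560.7 -202.9   40. ]
x az -6.941827864449269
y az 83.19648753911548
285 319 55 96
66 297 310 [[481.7, -201.3, 82.0], [483.0, -187.0, 82.0]] 0.08430211684096908
74 297 310 [[489.4, -202.1, 82.0], [490.6, -187.8, 82.0]] 0.08306754415698836
82 297 310 [[497.1, -203.0, 82.0], [498.4, -188.5, 82.0]] 0.08195384075928985
90 297 309 [[505.0, -203.8, 82.0], [506.2, -190.3, 82.0]] 0.0806141019957799
[[ 472.4 -191.5   84. ]]
```

```bash
python3 - <<'E'
from stand import *
s=sense();c=snap('wrist');P,px=stand(c)
print('knob',(P[68:78:3,280]*1000).round(0).tolist())
print(totool(s,np.array([.4862,-.1938,.150])-s['ee_pos']))
E

```

```text
knob [[476.0, -225.0, 30.0], [479.0, -225.0, 30.0], [482.0, -225.0, 30.0], [485.0, -226.0, 28.0]]
[ 3.46568993 -0.68973679  3.80174622]
```

```bash
python3 -m handwheel '[0.9,-0.2,0.9,0.2,0,1.8,-0.35,1.9,0.38,0,2.7,-0.55,2.9,0.38,0,3.47,-0.69,3.8,0.38,0,3.47,-0.69,3.8,0.38,0,3.47,-0.69,3.8,0.38,0]' 20
python3 - <<'E'
from h import *
s=sense();print(s['clock'],s['ee_pos'],s['finger_gap'],rot(s['ee_rot'])[:,0])
print(totool(s,np.array([.4862,-.1938,.083])-s['ee_pos']))
snap('wrist','w3.png')
E
```

```text
clock: 3.38
ee_pos: [0.4842, -0.1919, 0.1473]
ee_rot: [-0.001, 0.058, 0.998, 0.001]
contact_force: [-0.7, 0.2, 0.1]
finger_gap: 0.0426
3.3833 [ 0.48415897 -0.19193467  0.14727746] 0.04255426200175841 [-0.99319842  0.11641165  0.0022878 ]
[-0.07971149 -0.05820474  2.14229108]
```

View pics/w3.png

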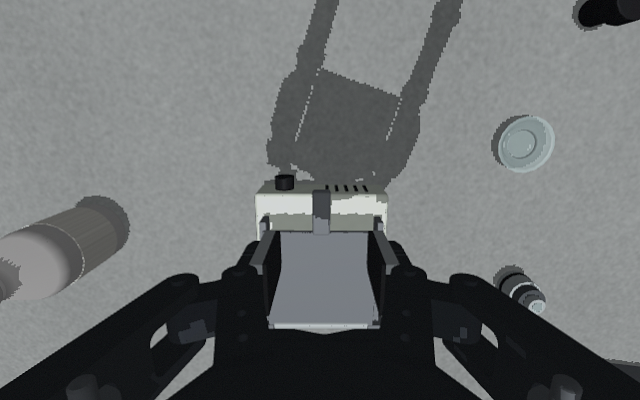

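```bash
python3 -m handwheel '[-0.04,-0.03,0.8,0,0,-0.08,-0.05,1.6,0,0,-0.08,-0.05,2.14,0,0,-0.08,-0.05,2.14,0,0,-0.08,-0.05,2.14,0,-1,-0.08,-0.05,2.14,0,-1,-0.08,-0.05,2.14,0,-1,-0.08,-0.05,2.14,0,-1]' 20
python3 -m handwheel '[0,0,0,0,-1,0,0,0,0,-1,0,0,0,0,-1]' 20
python3 - <<'E'
from h import *
s=sense();print(s['clock'],s['ee_pos'],s['finger_gap'],s['contact_force'])
a0=.12;ux=np.array([.9927,-.1208,0]);z=np.array([0,0,1.])
Rt=rot(s['ee_rot']).T
f=lambda a: .123*(-np.cos(a)*ux+np.sin(a)*z)
for a in np.arange(.12,1.9,.1): print(round(a,2),(Rt@(f(a)-f(a0))/.03).round(2).tolist())
snap('wrist','w4.png');snap('scene','s4.png')
E
```

```text
clock: 4.1
ee_pos: [0.49, -0.1949, 0.0885]
ee_rot: [0.003, 0.058, 0.998, -0.001]
contact_force: [0.1, 0.6, 0.4]
finger_gap: 0.0003
clock: 4.35
ee_pos: [0.4903, -0.1951, 0.0892]
ee_rot: [0.004, 0.058, 0.998, -0.001]
contact_force: [0.3, 0.2, 1.0]
finger_gap: 0.0005
4.35 [ 0.49027205 -0.19507234  0.08915491] 0.000526793518903452 [0.26531488 0.19416767 0.95672039]
0.12 [0.0, 0.0, 0.0]
0.22 [-0.07, -0.0, -0.4]
0.32 [-0.18, -0.0, -0.8]
0.42 [-0.34, -0.0, -1.18]
0.52 [-0.52, -0.0, -1.54]
0.62 [-0.75, -0.01, -1.89]
0.72 [-1.0, -0.01, -2.21]
0.82 [-1.29, -0.01, -2.5]
0.92 [-1.61, -0.01, -2.76]
1.02 [-1.95, -0.01, -2.99]
1.12 [-2.31, -0.01, -3.18]
1.22 [-2.69, -0.02, -3.34]
1.32 [-3.08, -0.02, -3.46]
1.42 [-3.48, -0.02, -3.54]
1.52 [-3.89, -0.02, -3.57]
1.62 [-4.3, -0.03, -3.57]
1.72 [-4.71, -0.03, -3.53]
1.82 [-5.11, -0.03, -3.44]
```

View pics/w4.png

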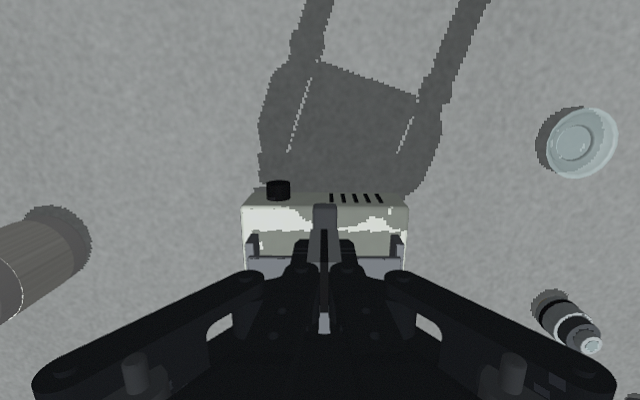

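```bash
python3 -m handwheel '[0,0,0,0,0,0,0,-0.5,0,0,0,0,-1,0,0,0,0,-1.5,0,0,0,0,-1.5,0,0,0,0,-1.5,0,0]' 20
python3 - <<'E'
from stand import *
s=sense();print(s['clock'],s['ee_pos'],s['finger_gap'],s['contact_force'])
c=snap('wrist','w5.png');P,px=stand(c)
for v in range(180,250,6): print(v,(P[v,320]*1000).round(0),(P[v,324]*1000).round(0))
E
```

```text
clock: 4.95
ee_pos: [0.4902, -0.1951, 0.1343]
ee_rot: [0.004, 0.058, 0.998, -0.001]
contact_force: [0.9, -0.0, -0.3]
finger_gap: 0.0432
4.95 [ 0.49015062 -0.19512705  0.13430672] 0.04323221424810007 [ 0.92958283 -0.02113105 -0.28415692]
180 [ 490. -199.    9.] [ 490. -195.   10.]
186 [ 477. -197.   82.] [ 477. -194.   82.]
192 [ 481. -197.   84.] [ 481. -194.   84.]
198 [ 485. -198.   83.] [ 486. -195.   83.]
204 [ 490. -198.   83.] [ 490. -195.   83.]
210 [ 494. -199.   83.] [ 495. -196.   82.]
216 [ 499. -199.   82.] [ 499. -196.   82.]
222 [ 504. -200.   81.] [ 504. -197.   81.]
228 [ 509. -201.   80.] [ 510. -198.   80.]
234 [ 516. -201.   76.] [ 516. -198.   75.]
240 [ 520. -202.   76.] [ 521. -199.   75.]
246 [ 526. -203.   75.] [ 526. -200.   75.]
```

View pics/w5.png

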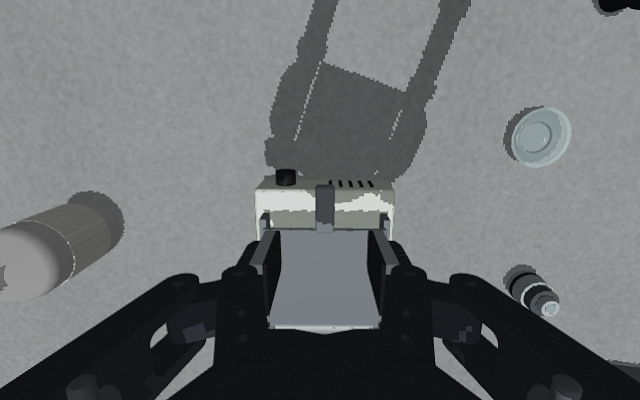

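```bash
python3 - <<'E'
from h import *
a=cv2.imread('pics/w4.png')[180:350,230:420];b=cv2.imread('pics/s4.png')[130:260,130:260]
o=np.hstack([cv2.resize(a,None,fx=2.3,fy=2.3)[:391],cv2.resize(b,(350,391))])
cv2.imwrite('pics/c4.png',np.clip(o*1.6,0,255).astype(np.uint8));print(o.shape)
E
```

```text
(391, 787, 3)
```

View pics/c4.png

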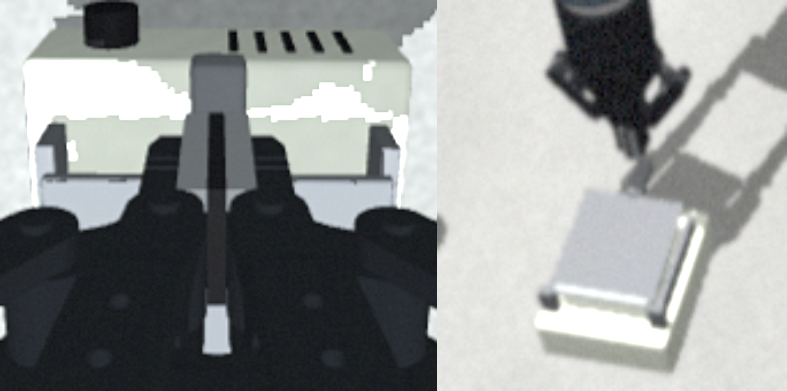

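```bash
python3 - <<'E'
from stand import *
s=sense();c=snap('wrist');P,px=stand(c)
print(s['ee_pos'],s['q'])
T=(P-s['ee_pos'])@rot(s['ee_rot'])
for p in((262,238),(270,236),(258,262),(258,250),(275,240),(275,260),(272,300),(387,240),(383,260)): print(p,(T[p[1],p[0]]*1000).round(0),c['color'][p[1],p[0]])
im=np.clip(c['color'][225:345,225:420]*2.,0,255).astype(np.uint8)
cv2.imwrite('pics/c5.png',cv2.resize(im,None,fx=4,fy=4))
E
```

```text
[ 0.48962803 -0.1948532   0.13309028] [-4.44212559e-01 -1.12551558e-01  1.58175736e+00  1.34167407e-03
  1.66604867e+00 -1.89866272e+00]
(262, 238) [ 10. -28. -30.] [69 68 64]
(270, 236) [  9. -25. -27.] [71 69 66]
(258, 262) [ 10. -25. -53.] [72 70 67]
(258, 250) [ 10. -27. -43.] [71 68 65]
(275, 240) [ 10. -22. -33.] [15 12 12]
(275, 260) [  1. -22. -35.] [17 16 14]
(272, 300) [-11. -22. -46.] [8 4 4]
(387, 240) [ 10.  27. -33.] [86 83 79]
(383, 260) [ 10.  22. -52.] [13 10 10]
```

View pics/c5.png

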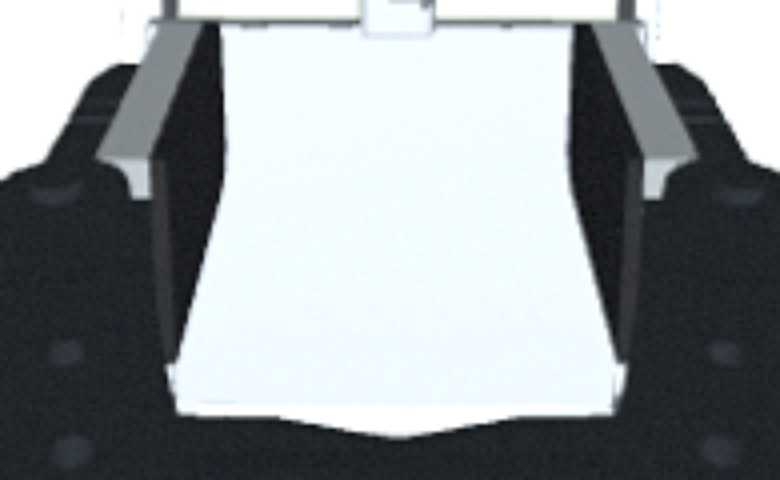

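```bash
python3 - <<'E'
from h import *
c=read_camera('scene');cv2.imwrite('pics/s5.png',c['color']);s=sense();print(s['ee_pos'])
e,d=ray(c,[[201.7,180]])
for z in (.05,.06,.07,.08,.09,.1,.11): print(z,onz(c,[[201.7,180]],z).round(3))
im=c['color'][110:230,130:270];cv2.imwrite('pics/c5s.png',np.clip(cv2.resize(im,None,fx=5,fy=5,interpolation=cv2.INTER_CUBIC)*1.5,0,255).astype(np.uint8))
E
```

```text
[ 0.48916091 -0.19463999  0.13215052]
0.05 [[ 0.438 -0.219  0.05 ]]
0.06 [[ 0.448 -0.216  0.06 ]]
0.07 [[ 0.457 -0.212  0.07 ]]
0.08 [[ 0.466 -0.208  0.08 ]]
0.09 [[ 0.475 -0.205  0.09 ]]
0.1 [[ 0.484 -0.201  0.1  ]]
0.11 [[ 0.493 -0.197  0.11 ]]
```

View pics/c5s.png

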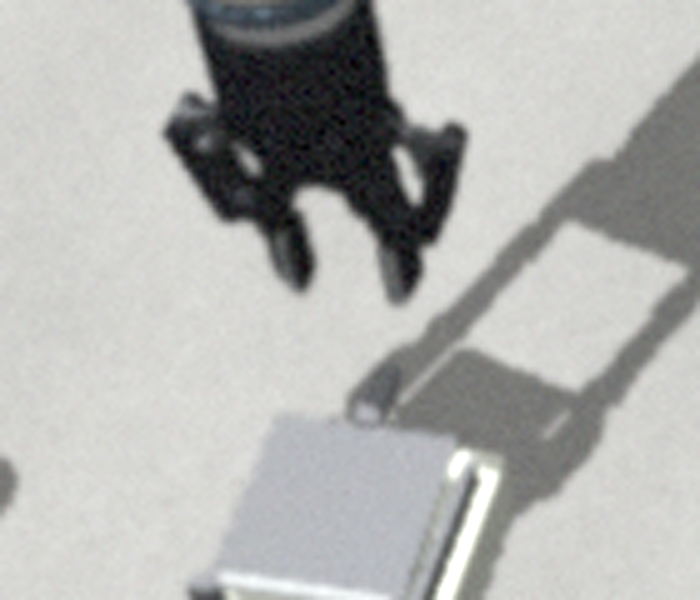

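```bash
python3 - <<'E'
from stand import *
s=sense();c=snap('wrist');P,px=stand(c)
T=(P-s['ee_pos'])@rot(s['ee_rot'])*1000
print(s['ee_pos'])
for u in (266,269,272,275,278,281): print(u,[(v,T[v,u].round(0).astype(int).tolist()) for v in range(228,242,2)])
E
```

```text
[ 0.48916091 -0.19463999  0.13215052]
266 [(228, [-29, -48, 79]), (230, [10, -28, -21]), (232, [10, -27, -24]), (234, [10, -27, -27]), (236, [10, -26, -29]), (238, [10, -26, -30]), (240, [10, -26, -32])]
269 [(228, [-34, -48, 92]), (230, [10, -26, -21]), (232, [10, -26, -24]), (234, [11, -25, -27]), (236, [10, -25, -28]), (238, [10, -24, -31]), (240, [10, -24, -34])]
272 [(228, [-34, -45, 92]), (230, [10, -25, -21]), (232, [10, -24, -24]), (234, [11, -24, -27]), (236, [10, -24, -28]), (238, [10, -23, -31]), (240, [10, -23, -33])]
275 [(228, [-34, -43, 92]), (230, [10, -23, -21]), (232, [10, -23, -24]), (234, [10, -23, -26]), (236, [11, -22, -30]), (238, [10, -22, -31]), (240, [10, -22, -32])]
278 [(228, [-34, -40, 92]), (230, [10, -22, -22]), (232, [10, -22, -23]), (234, [9, -22, -23]), (236, [8, -22, -24]), (238, [7, -22, -23]), (240, [6, -22, -23])]
281 [(228, [-33, -37, 90]), (230, [-23, -33, 60]), (232, [-23, -32, 56]), (234, [-24, -32, 55]), (236, [-26, -32, 56]), (238, [-28, -32, 56]), (240, [-29, -32, 56])]
```

The wrist depth and the scene view both put the fingertips about 20 mm behind the reported TCP at this opening. The description says 25 mm ahead, so there is a z offset of about 40 mm. That explains why the jaws shut above the tab. The tab itself has not moved, so I will correct for the offset.

```bash
python3 -m handwheel '[0.1,0,0.6,0,0,0.1,0,1.2,0,0,0.1,0,1.8,0,0,0.1,0,2.4,0,0,0.1,0,2.4,0,0,0.1,0,2.4,0,0]' 20
python3 - <<'E'
from stand import *
s=sense();c=snap('wrist','w6.png');P,px=stand(c)
print(s['ee_pos'],s['contact_force'],totool(s,np.array([.4862,-.1938,.043])-s['ee_pos']))
E
```

```text
clock: 5.65
ee_pos: [0.4853, -0.1938, 0.0585]
ee_rot: [0.0, 0.058, 0.998, 0.001]
contact_force: [0.3, 0.1, 1.0]
finger_gap: 0.0426
[ 0.48534926 -0.19379322  0.05845594] [0.32588652 0.09509189 0.99589242] [-0.02772354  0.00249883  0.51522667]
```

View pics/w6.png

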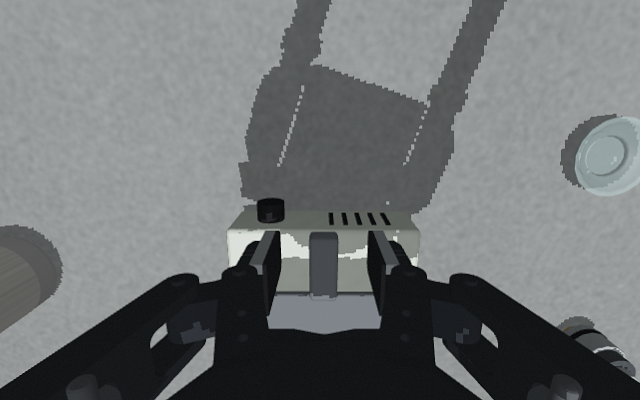

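```bash
python3 -m handwheel '[0,0,0.3,0,0,0,0,0.5,0,0,0,0,0.5,0,0,0,0,0.5,0,-1,0,0,0.5,0,-1,0,0,0.5,0,-1,0,0,0.5,0,-1,0,0,0.5,0,-1]' 20
python3 - <<'E'
from stand import *
s=sense();c=snap('wrist','w7.png')
print(s['ee_pos'],s['contact_force'],s['wrist_torque'])
E
```

```text
clock: 6.37
ee_pos: [0.4865, -0.1943, 0.0454]
ee_rot: [0.002, 0.058, 0.998, -0.0]
contact_force: [0.5, -0.1, 0.7]
finger_gap: 0.0138
[ 0.48652092 -0.19426029  0.04542729] [ 0.54248385 -0.09288113  0.69002457] [ 0.05188687 -0.02346518 -0.06567375]
```

View pics/w7.png

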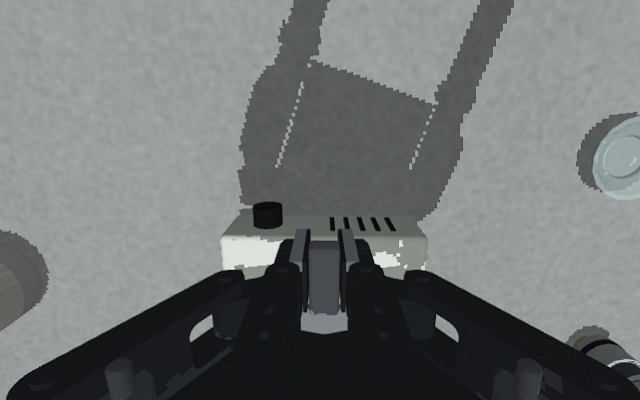

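```bash
python3 -m handwheel '[-0.07,0,-0.4,0,-1,-0.18,0,-0.8,0,-1,-0.34,0,-1.18,0,-1,-0.52,0,-1.54,0,-1,-0.75,0,-1.89,0,-1,-1,0,-2.21,0,-1,-1.29,0,-2.5,0,-1,-1.29,0,-2.5,0,-1]'
python3 - <<'E'
from h import *
s=sense();print(s['clock'],s['ee_pos'],s['finger_gap'],s['contact_force'])
ux=np.array([.9927,-.1208,0]);z=np.array([0,0,1.]);H=np.array([.6074,-.2086,.062-.034])
Rt=rot(s['ee_rot']).T
f=lambda a: H+.123*(-np.cos(a)*ux+np.sin(a)*z)-s['ee_pos']
v=s['ee_pos']-H; print('r',np.linalg.norm(v),'a',np.arctan2(v[2],-v@ux))
for a in np.arange(.9,2,.1): print(round(a,2),(Rt@f(a)/.03).round(2).tolist())
E
```

```text
clock: 7.08
ee_pos: [0.5262, -0.1991, 0.1232]
ee_rot: [0.003, 0.058, 0.998, -0.001]
contact_force: [-0.7, -0.4, 0.8]
finger_gap: 0.0136
7.0833 [ 0.52621108 -0.19914009  0.12320497] 0.013562935631720273 [-0.67658394 -0.35488287  0.7642985 ]
r 0.12547954683893167 a 0.8613548041103171
0.9 [-0.18, 0.01, -0.04]
1.0 [-0.51, 0.01, -0.27]
1.1 [-0.87, 0.01, -0.47]
1.2 [-1.24, 0.01, -0.64]
1.3 [-1.63, 0.01, -0.77]
1.4 [-2.03, 0.0, -0.85]
1.5 [-2.44, 0.0, -0.9]
1.6 [-2.85, -0.0, -0.91]
1.7 [-3.26, -0.0, -0.87]
1.8 [-3.66, -0.01, -0.79]
1.9 [-4.05, -0.01, -0.68]
```

```bash
python3 -m handwheel '[-0.5,0,-0.27,0,-1,-0.87,0,-0.47,0,-1,-1.24,0,-0.64,0,-1,-1.63,0,-0.77,0,-1,-2.03,0,-0.85,0,-1,-2.44,0,-0.9,0,-1,-2.85,0,-0.91,0,-1,-3.26,0,-0.87,0,-1]'
python3 -m handwheel '[-0.4,0,0.08,0,-1,-0.5,0,0.1,0,-1,-0.5,0,0.1,0,-1]'
python3 - <<'E'
from h import *
s=sense();print(s['clock'],s['ee_pos'],s['finger_gap'],s['contact_force'])
ux=np.array([.9927,-.1208,0]);H=np.array([.6074,-.2086,.062-.034])
v=s['ee_pos']-H; print('r',np.linalg.norm(v),'a',np.arctan2(v[2],-v@ux))
snap('scene','s8.png');snap('wrist','w8.png')
E
```

```text
clock: 7.75
ee_pos: [0.6228, -0.2109, 0.1512]
ee_rot: [0.003, 0.058, 0.998, -0.001]
contact_force: [-2.4, -1.4, 1.0]
finger_gap: 0.014
clock: 8.0
ee_pos: [0.6377, -0.2128, 0.1486]
ee_rot: [0.003, 0.058, 0.998, -0.001]
contact_force: [-0.6, -0.3, 0.3]
finger_gap: 0.0133
8.0 [ 0.63770083 -0.21279338  0.14861733] 0.01334352124217024 [-0.64408561 -0.34812653  0.3237814 ]
r 0.12443578418591487 a 1.819141917297647
```

View pics/s8.png

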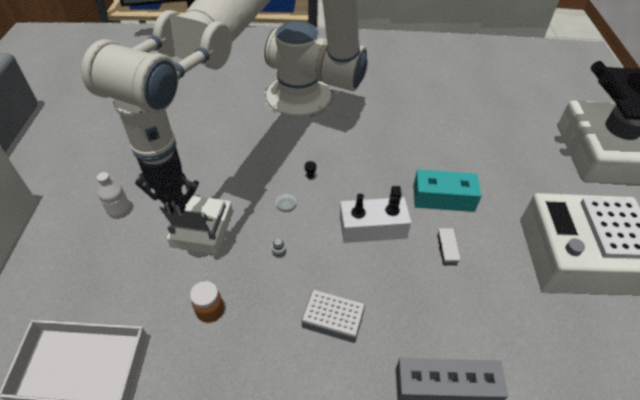

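```bash
python3 -m handwheel '[0,0,0,0,-0.2,0,0,0,0,-0.2,0,0,0,0,-0.2,0,0,-0.6,0,-0.2,0,0,-1.4,0,0,0,0,-2.6,0,0,0.6,0,-3.6,0,0,1.2,0,-3.6,0,0]'
python3 - <<'E'
from h import *
s=sense();print(s['clock'],s['ee_pos'],s['finger_gap'],s['contact_force'],s['q'])
snap('wrist','w9.png')
E
```

```text
clock: 8.77
ee_pos: [0.6022, -0.2086, 0.2646]
ee_rot: [0.008, 0.058, 0.998, -0.003]
contact_force: [0.1, -0.6, 1.8]
finger_gap: 0.0429
8.7667 [ 0.6022011  -0.20863569  0.26459965] 0.04294108800820735 [ 0.09428774 -0.5848439   1.83555229] [-3.86832136e-01  1.93347436e-01  1.03496392e+00 -1.04304380e-04
  1.89575687e+00 -1.84155754e+00]
```

View pics/w9.png

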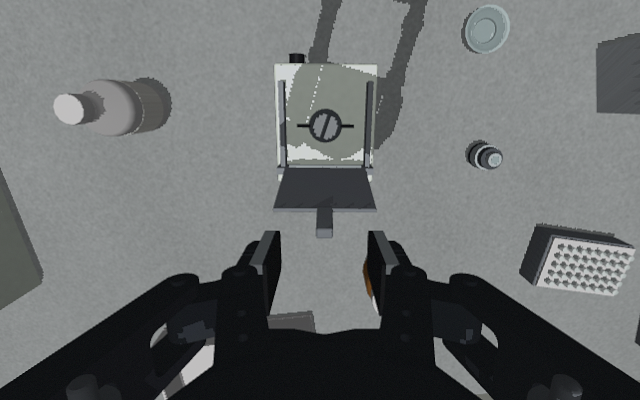

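```bash
cat > adj.py <<'E'
from stand import *
def crop(c,x0,y0,x1,y1,fn,f=6,g=1.3):
    im=np.clip(c['color'][y0:y1,x0:x1]*g,0,255).astype(np.uint8)
    cv2.imwrite('pics/'+fn,cv2.resize(im,None,fx=f,fy=f,interpolation=cv2.INTER_CUBIC))
E
python3 - <<'E'
from adj import *
c=snap('wrist')
crop(c,265,60,395,175,'c9.png',5,1.3)
s=sense();P,px=stand(c);print(s['ee_pos'])
print((P[125,315:336:3]*1000).round(0)[:,2])
E
```

```text
[ 0.60028081 -0.20838085  0.2603956 ]
[58. 58. 58. 57. 51. 55. 59.]
```

View pics/c9.png

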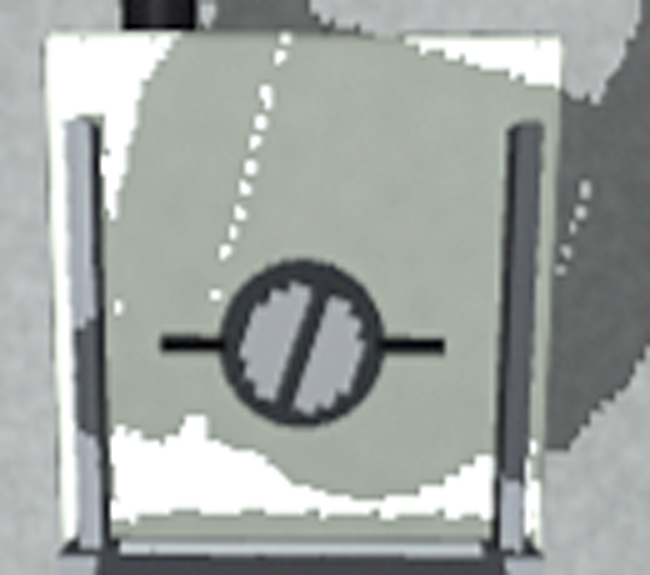

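```bash
python3 - <<'E'
from adj import *
c=snap('wrist');s=sense()
im=c['color'][:,:,1].astype(int)
light=np.zeros((400,640),np.uint8); roi=im[108:148,304:348]; 
P,px=stand(c)
print(roi[20,::2])
m=(roi>115)&(P[108:148,304:348,2]>.052)
k,l,st,ce=cv2.connectedComponentsWithStats(m.astype(np.uint8),connectivity=4)
hs=[]
for j in range(1,k):
    if st[j,4]>20:
        v,u=np.nonzero(l==j); W=onz(c,np.c_[u+304,v+108],.056)[:,:2]*1000
        ev=np.linalg.eigh(np.cov(W.T)); d=ev[1][:,1]; print(st[j],W.mean(0).round(1),np.degrees(np.arctan2(d[1],d[0])).round(1)); hs.append(W)
if len(hs)==2:
    a,b=hs; ctr=(a.mean(0)+b.mean(0))/2; n=a.mean(0)-b.mean(0); print('ctr',ctr,'slot az',np.degrees(np.arctan2(n[1],n[0]))%180-90)
print(onz(c,[[325.6,128.6]],.056).round(4))
# ring dark: head outline
E
```

```text
[ 13  15  16  43  41 133 132 131 131 136  48  41 129 131 132 133 121  61
  30  16  14  15]
[  9   9  13  22 168] [ 556.9 -210.4] 154.5
[ 20  12  13  22 168] [ 563.  -197.5] 153.9
ctr [ 559.9332725  -203.96073337] slot az -25.534829700984247
[[ 0.5595 -0.2027  0.056 ]]
```

```bash
python3 - <<'E'
from h import *
s=sense()
print(s['clock'],totool(s,np.array([.531,.2665,.18])-s['ee_pos']),np.degrees(np.arctan2(*rot(s['ee_rot'])[1::-1,0])))
E

```

```text
8.9167 [ 4.17688056 15.45269258  2.52670237] 173.30341246787657
```

```bash
python3 -m handwheel '[0.36,1.3,0,-0.2,0.2,0.72,2.6,0,-0.4,0.2,1.08,3.9,0,-0.6,0.2,1.44,5.2,0,-0.8,0.2,1.8,6.5,0,-1,0.2,2.15,7.8,0,-1.2,0.2,2.5,9.1,0,-1.4,0.2,2.8,10.4,0,-1.7,0.2]'
python3 - <<'E'
from h import *
s=sense()
print(s['clock'],totool(s,np.array([.531,.2665,.18])-s['ee_pos']),np.degrees(np.arctan2(*rot(s['ee_rot'])[1::-1,0])))
E

```

```text
clock: 9.58
ee_pos: [0.5532, 0.1135, 0.2548]
ee_rot: [0.003, -0.016, 1.0, -0.002]
contact_force: [0.6, -0.2, -0.3]
finger_gap: 0.0516
9.5833 [0.58727189 5.12972794 2.46940099] -178.13911433342446
```

```bash
python3 -m handwheel '[0.15,1.3,0.4,0,0.2,0.3,2.6,0.8,0,0.2,0.45,3.9,1.2,0,0.2,0.6,5.1,1.8,0,0.2,0.6,5.1,2.2,0,0.2,0.6,5.1,2.2,0,0.2]'
python3 - <<'E'
from h import *
s=sense();snap('wrist','w10.png')
print(s['clock'],totool(s,np.array([.531,.2665,.072])-s['ee_pos']),np.degrees(np.arctan2(*rot(s['ee_rot'])[1::-1,0])))
E

```

```text
clock: 10.08
ee_pos: [0.5285, 0.2671, 0.1821]
ee_rot: [-0.001, -0.018, 1.0, -0.004]
contact_force: [-1.0, -0.5, -1.1]
finger_gap: 0.0515
10.0833 [-9.07383939e-02  1.77502412e-03  3.66883258e+00] -177.91312806610668
```

View pics/w10.png

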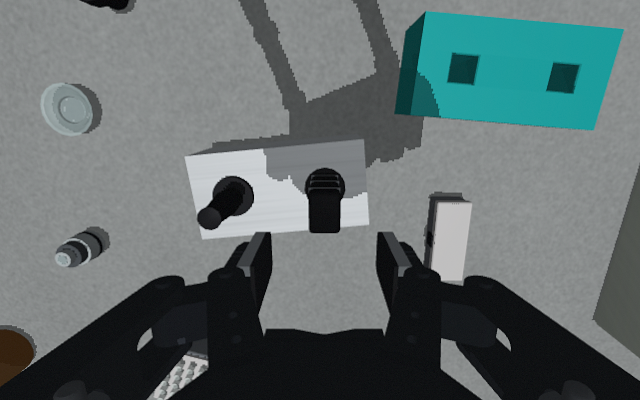

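```bash
python3 -m handwheel '[-0.09,0,0.9,0,0.2,-0.09,0,1.8,0,0.2,-0.09,0,2.7,0,0.2,-0.09,0,3.4,0,0.2,-0.09,0,3.67,0,0.2,-0.09,0,3.67,0,0.2,-0.09,0,3.67,0,0.2]' 50
python3 - <<'E'
from h import *
s=sense();snap('wrist','w11.png')
print(s['clock'],s['contact_force'],totool(s,np.array([.531,.2665,.072])-s['ee_pos']),np.degrees(np.arctan2(*rot(s['ee_rot'])[1::-1,0])))
E

```

```text
clock: 10.72
ee_pos: [0.5331, 0.2644, 0.0755]
ee_rot: [0.001, -0.016, 1.0, -0.003]
contact_force: [-0.2, 0.2, 0.1]
finger_gap: 0.0514
10.7167 [-0.22329661  0.16948358  0.10474817] [0.06713921 0.07186365 0.11594391] -178.1172671610178
```

View pics/w11.png

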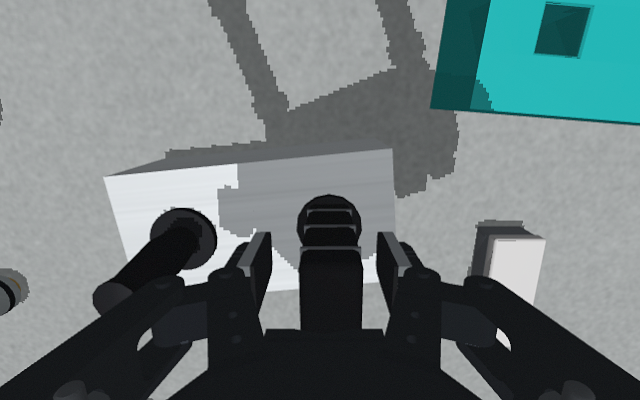

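```bash
python3 -m handwheel '[0.07,0.07,0.1,0,0.2,0.07,0.07,0.1,0,0.2,0.07,0.07,0.1,0,-1,0.07,0.07,0.1,0,-1,0.07,0.07,0.1,0,-1,0.07,0.07,0.1,0,-1,0.07,0.07,0.1,0,-1,0.07,0.07,0.1,0,-1]' 50
python3 - <<'E'
from h import *
s=sense();snap('wrist','w12.png')
print(s['clock'],s['ee_pos'],s['contact_force'],s['finger_gap'],s['wrist_torque'],np.degrees(np.arctan2(*rot(s['ee_rot'])[1::-1,0])))
E

```

```text
clock: 11.43
ee_pos: [0.5317, 0.2671, 0.0743]
ee_rot: [0.002, -0.017, 1.0, -0.002]
contact_force: [-0.6, -0.3, 5.5]
finger_gap: 0.0213
11.4333 [0.53165468 0.2671225  0.07430062] [-0.59466688 -0.31226363  5.52225065] 0.02134257960760979 [ 0.06724137  0.10273324 -0.00995512] -178.0949178417835
```

View pics/w12.png

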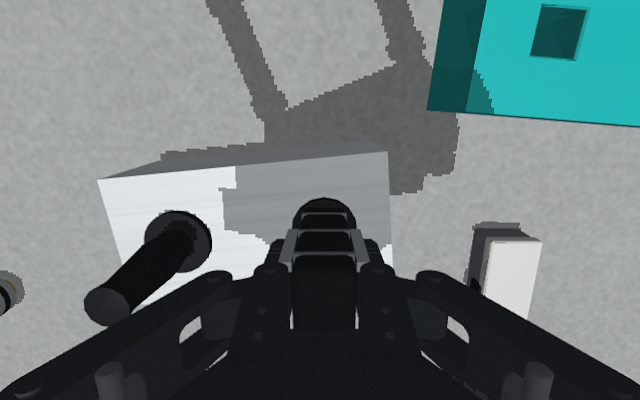

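```bash
python3 -m handwheel '[0,0,-0.3,0,-1,0,0,-0.8,0,-1,0,0,-1.4,0,-1,0,0,-2,0,-1,0,0,-2.7,0,-1,0,0,-3.4,0,-1,0,0,-4,0,-1,0,0,-4,0,-1]'
python3 - <<'E'
from h import *
s=sense();snap('wrist','w13.png')
print(s['contact_force'],s['finger_gap'],totool(s,np.array([.575,-.2033,.185])-s['ee_pos']))
E

```

```text
clock: 12.15
ee_pos: [0.5323, 0.2682, 0.1991]
ee_rot: [0.005, -0.017, 1.0, -0.001]
contact_force: [-1.0, -0.2, 0.5]
finger_gap: 0.0211
[-0.96249747 -0.17298865  0.51326383] 0.021132003927967456 [ -0.89403656 -15.75473516   0.52024105]
```

View pics/w13.png

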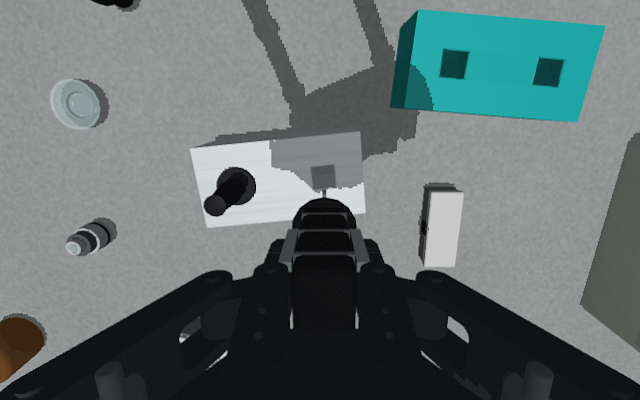

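```bash
python3 -m handwheel '[-0.1,-1.2,0,0.3,-1,-0.2,-2.5,0,0.6,-1,-0.3,-3.8,0,1,-1,-0.4,-5.1,0,1.4,-1,-0.5,-6.4,0,1.8,-1,-0.6,-7.7,0,2.2,-1,-0.7,-9,0,2.6,-1,-0.8,-10.3,0,3,-1]'
python3 - <<'E'
from h import *
s=sense()
print(s['contact_force'],s['finger_gap'],totool(s,np.array([.59,-.21,.19])-s['ee_pos']),np.degrees(np.arctan2(*rot(s['ee_rot'])[1::-1,0])))
E

```

```text
clock: 12.87
ee_pos: [0.5653, -0.0418, 0.1954]
ee_rot: [0.002, 0.115, 0.993, -0.001]
contact_force: [0.5, 0.5, -0.1]
finger_gap: 0.0216
[ 0.53903588  0.48493566 -0.07170764] 0.021627487006562533 [-2.08121999 -5.27006573  0.20029563] 166.8082403667856
```

```bash
python3 -m handwheel '[-0.5,-1.2,0,0,-1,-1,-2.4,0,0,-1,-1.5,-3.6,0,0,-1,-1.9,-4.8,0,0,-1,-2.1,-5.27,0,0,-1,-2.1,-5.27,0,0,-1,-2.1,-5.27,0,0,-1]'
python3 - <<'E'
from adj import *
s=sense();c=snap('wrist','w14.png');print(s['ee_pos'],s['contact_force'])
crop(c,265,60,395,205,'c14.png',4,1.5)
E

```

```text
clock: 13.45
ee_pos: [0.5899, -0.2103, 0.1937]
ee_rot: [0.001, 0.116, 0.993, -0.0]
contact_force: [0.7, 0.3, -1.0]
finger_gap: 0.0216
[ 0.58993201 -0.21025363  0.19374899] [ 0.66885004  0.32580747 -1.03012563]
```

View pics/w14.png

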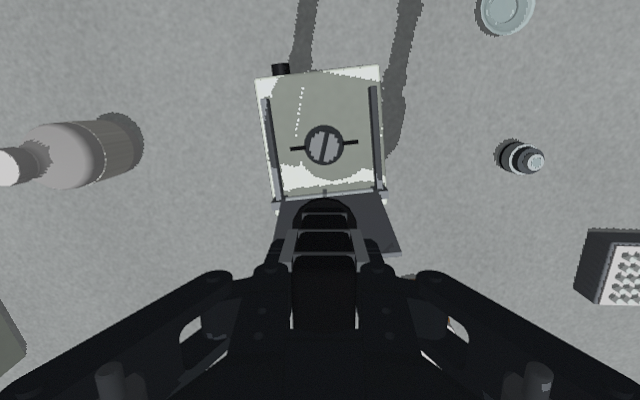

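View pics/c14.png

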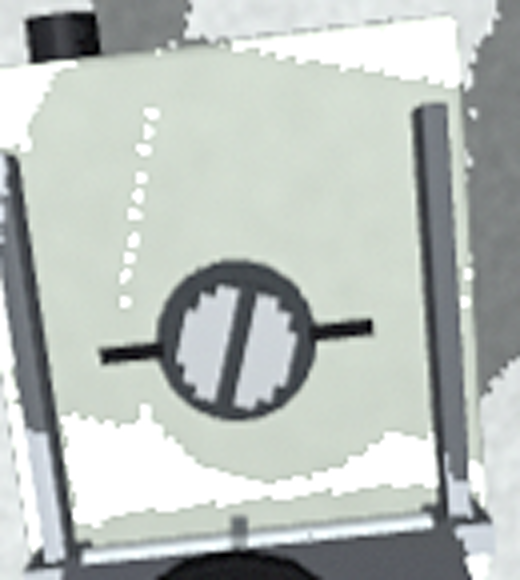

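```bash
python3 - <<'E'
from adj import *
c=snap('wrist');s=sense();Rt=rot(s['ee_rot']);print(s['ee_pos'])
im=c['color'][:,:,1].astype(int);P,px=stand(c)
print(im[185:200,316:334]); 
print(((P[185:200,324]-s['ee_pos'])@Rt*1000).round(0).tolist())
tip=onz(c,[[324.5,188.7],[322.5,188.7],[326.5,188.7]],s['ee_pos'][2]-.0653)
print('tip tool',((tip-s['ee_pos'])@Rt*1000).round(2))
m=(im>108)&(P[...,2]>.052)&(P[...,2]<.062); m[:,:300]=0;m[:,350:]=0;m[:120]=0;m[170:]=0
k,l,st,ce=cv2.connectedComponentsWithStats(m.astype(np.uint8),connectivity=4)
hs=[]
for j in range(1,k):
    if st[j,4]>100:
        v,u=np.nonzero(l==j); W=onz(c,np.c_[u,v],.056); hs.append(W);print(st[j],ce[j])
if len(hs)==2:
    a,b=[h.mean(0) for h in hs]; n=a-b
    print('adj',(a+b)/2,'tool',((a+b)/2-s['ee_pos'])@Rt*1000,'slot az',np.degrees(np.arctan2(n[1],n[0]))%180-90,'tool az',np.degrees(np.arctan2(Rt[1,0],Rt[0,0])))
print('slot ctr px',(( onz(c,[[324.25,145]],.056)-s['ee_pos'])@Rt*1000).round(2))
E
```

```text
[ 0.59036068 -0.20865095  0.19499911]
[[133 131 218 202 192 193 195 152 135 135 137 139 140 141 141 139 137 136]
 [138 136 189 153 135 136 138 138 140 140 140 141 141 142 142 141 140 140]
 [140 139 138 139 140 141 142 142 143 142 142 141 142 142 142 142 142 142]
 [141 141 141 141 142 142 136 129 127 127 133 142 143 141 142 142 142 142]
 [141 142 142 141 142 144 124  98  92  92 105 137 143 142 142 142 143 142]
 [142 142 141 141 142 144 118  81  73  72  86 137 145 144 143 144 144 144]
 [141 141 142 142 142 145 121  82  74  73  76 120 128 121 120 117 119 122]
 [131 125 123 125 121 124 103  76  72  71  74 108 116 114 116 116 118 123]
 [116 112 113 117 115 119 103  82  79  78  91 135 143 146 149 150 153 156]
 [134 137 141 144 148 153 134 107 102 102 114 161 168 170 173 174 177 179]
 [162 165 167 170 172 176 156 124 117 116 116 153 161 152 151 146 146 148]
 [157 157 161 147 151 148 130 102  95 103  93 105 111  89  82  62  53  55]
 [112 105 105  69  72  46  49  48  43  62  55  42  41  47  54  54  62  63]
 [ 41  32  23  22  16   7   4   8   6   9   6  10  15  24  30  36  42  46]
 [ 11   9   6  11  10  11  10  17  15  15  15  14   9   8   7  12   5  13]]
[[-11.0, -1.0, 155.0], [-12.0, -1.0, 155.0], [-12.0, -1.0, 152.0], [-14.0, -1.0, 155.0], [9.0, -1.0, 63.0], [9.0, -1.0, 60.0], [9.0, -1.0, 56.0], [9.0, -1.0, 54.0], [9.0, -1.0, 51.0], [8.0, -1.0, 51.0], [7.0, -1.0, 51.0], [19.0, -1.0, 7.0], [19.0, -1.0, 4.0], [19.0, -1.0, 4.0], [19.0, -1.0, 2.0]]
tip tool [[ 8.21 -0.26 65.27]
 [ 8.21 -1.75 65.27]
 [ 8.21  1.23 65.27]]
[308 132  15  27 257] [315.19455253 144.44747082]
[323 134  15  28 255] [329.75294118 147.60784314]
adj [ 0.55987344 -0.20377267  0.056     ] tool [ 31.27231836  -2.05617925 138.8950551 ] slot az -25.402201160130062 tool az 166.87550276038885
slot ctr px [[ 32.28  -0.36 138.89]]
```

```bash
python3 - <<'E'
from adj import *
c=snap('wrist');s=sense();Rt=rot(s['ee_rot']);print(s['ee_pos'])
im=c['color'][:,:,1].astype(int)
mid=[]
for v in range(134,160):
    r=im[v,304:344]; L=np.nonzero(r>105)[0]
    if len(L)<5: continue
    g=np.diff(L); k=g.argmax(); a,b=L[k]+304,L[k+1]+304
    mid.append([(a+b)/2,v]); print(v,L[0]+304,a,b,L[-1]+304)
mid=np.array(mid)
crop(c,300,122,348,170,'c14b.png',12,1.5)
E
```

```text
[ 0.59052021 -0.20842821  0.1955559 ]
134 304 304 313 343
135 304 304 313 343
136 313 332 341 343
137 310 333 341 343
138 310 335 342 343
139 310 335 342 343
140 309 334 342 343
141 309 320 326 334
142 309 320 326 335
143 309 320 326 336
144 309 319 325 336
145 308 336 343 343
146 308 319 325 343
147 308 319 325 343
148 308 335 342 343
149 308 335 342 343
150 309 335 342 343
151 310 318 324 343
152 310 334 341 343
153 304 334 341 343
154 304 317 323 343
155 304 305 312 343
156 304 331 339 343
157 304 331 338 343
158 304 330 337 343
159 304 308 316 343
```

View pics/c14b.png

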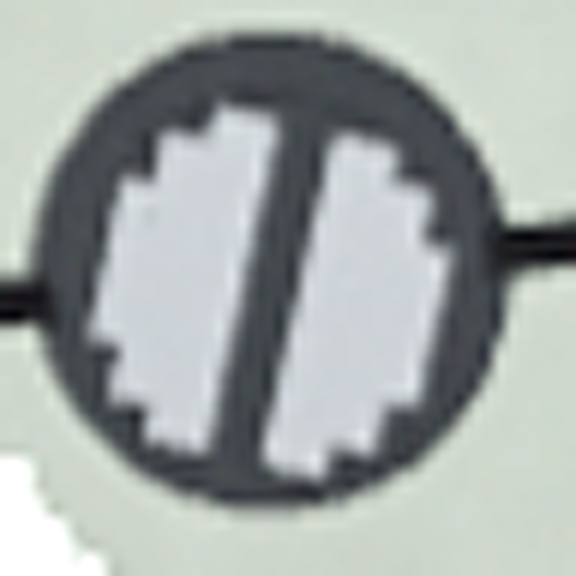

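```bash
python3 - <<'E'
from adj import *
for i in range(6):
    c=snap('wrist');s=sense();print(s['clock'],s['ee_pos'].round(4),s['q'].round(4)[:3],np.array(c['eye']).round(4))
E
```

```text
13.65 [ 0.5906 -0.2084  0.1959] [-0.3932  0.1544  1.2002] [ 0.5263 -0.1933  0.353 ]
13.7 [ 0.5907 -0.2085  0.1961] [-0.3933  0.1544  1.1999] [ 0.5263 -0.1932  0.3534]
13.75 [ 0.5907 -0.2087  0.1963] [-0.3934  0.1544  1.1996] [ 0.5263 -0.1933  0.3536]
13.8 [ 0.5907 -0.2089  0.1964] [-0.3937  0.1544  1.1994] [ 0.5263 -0.1934  0.3537]
13.85 [ 0.5907 -0.2091  0.1964] [-0.3941  0.1546  1.1993] [ 0.5263 -0.1936  0.3537]
13.9 [ 0.5907 -0.2094  0.1963] [-0.3944  0.1548  1.1991] [ 0.5262 -0.1938  0.3538]
```

```bash
python3 -m handwheel '[0.35,-0.02,0,0,-1,0.7,-0.04,0,0,-1,1,-0.06,0,0,-1,1,-0.06,0,0,-1,1,-0.06,0,0,-1,1,-0.06,0,0,-1,1,-0.06,0,0,-1,1,-0.06,0,0,-1]'
python3 - <<'E'
from adj import *
for i in range(6):
    c=snap('wrist','w15_%d.png'%i);s=sense();print(s['clock'],s['ee_pos'].round(4),totool(s,np.array([.5602,-.2036,.145])-s['ee_pos']))
crop(c,265,100,385,220,'c15.png',5,1.5)
E

```

```text
clock: 14.57
ee_pos: [0.5614, -0.2043, 0.1959]
ee_rot: [0.003, 0.114, 0.993, -0.001]
contact_force: [-0.6, -0.3, -1.5]
finger_gap: 0.0213
14.6167 [ 0.5613 -0.2043  0.1959] [0.05069003 0.01663118 1.69637433]
14.6667 [ 0.5613 -0.2043  0.1959] [0.04896403 0.01764316 1.69774681]
14.7167 [ 0.5612 -0.2043  0.1959] [0.04720046 0.0179075  1.69719008]
14.7667 [ 0.5612 -0.2043  0.196 ] [0.04614681 0.01893105 1.69843168]
14.8167 [ 0.5611 -0.2043  0.196 ] [0.04487585 0.01871092 1.70016984]
14.8667 [ 0.5611 -0.2043  0.1961] [0.04492249 0.01917363 1.70188207]
```

View pics/c15.png

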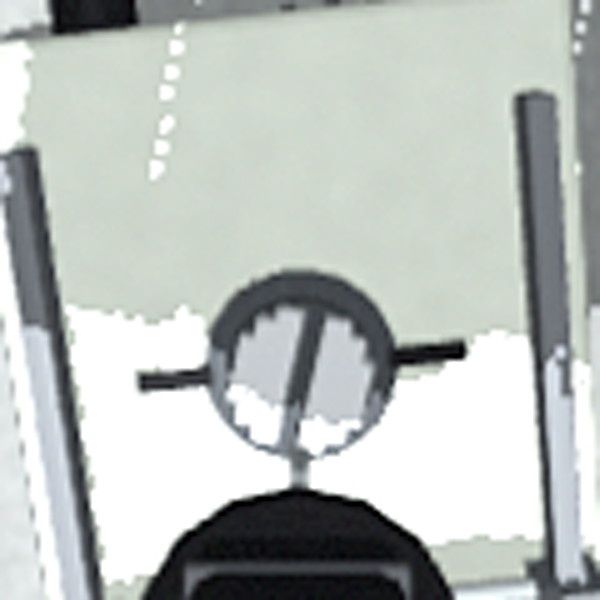

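```bash
python3 -m handwheel '[0.02,0.01,0.4,0,-1,0.04,0.02,0.9,0,-1,0.05,0.02,1.3,0,-1,0.05,0.02,1.6,0,-1,0.05,0.02,1.6,0,-1,0.05,0.02,1.6,0,-1,0.05,0.02,1.6,0,-1,0.05,0.02,1.6,0,-1]'
cat > m.py <<'E'
from adj import *
def meas(fn=None,az=False):
    c=snap('wrist',fn);s=sense();Rt=rot(s['ee_rot'])
    im=c['color'][:,:,1].astype(int);P,px=stand(c)
    T=(P-s['ee_pos'])@Rt*1000
    # blade: pixels with tool x 5..11, |y|<4, z 45..66
    bl=(abs(T[...,1])<4)&(T[...,0]>4)&(T[...,0]<12)&(T[...,2]>48)&(T[...,2]<67)
    v,u=np.nonzero(bl)
    if len(v): print('blade px',u.mean().round(2),v.min(),v.max(),'T',np.median(T[bl],0).round(2),'y of cols at tip',((onz(c,[[u.mean(),v.min()]],s['ee_pos'][2]-.0653)-s['ee_pos'])@Rt*1000).round(2))
    m=(im>108)&(P[...,2]>.0545)&(P[...,2]<.064)&(P[...,0]>.54)&(P[...,0]<.58)&(abs(P[...,1]+.2035)<.018)
    k,l,st,ce=cv2.connectedComponentsWithStats(m.astype(np.uint8),connectivity=4)
    hs=[]
    for j in range(1,k):
        if st[j,4]>60:
            v,u=np.nonzero(l==j); W=onz(c,np.c_[u,v],.056); hs.append(W);print(st[j],ce[j])
    print('ee',s['ee_pos'].round(4),'az',np.degrees(np.arctan2(Rt[1,0],Rt[0,0])),'F',s['contact_force'].round(1),'gap',s['finger_gap'],'t',s['clock'])
    return c,s
E
python3 - <<'E'
from m import *
c,s=meas()
c,s=meas('w16.png')
print(totool(s,np.array([.5602,-.2036,.145])-s['ee_pos']))
crop(c,265,130,385,250,'c16.png',5,1.5)
E

```

```text
clock: 15.53
ee_pos: [0.5605, -0.2037, 0.1492]
ee_rot: [0.003, 0.114, 0.993, -0.001]
contact_force: [0.1, -0.2, -0.5]
finger_gap: 0.0215
blade px 324.11 189 196 T [ 8.49 -0.1  51.43] y of cols at tip [[ 7.750e+00 -2.000e-02  6.525e+01]]
[307 172  18  27 296] [315.83783784 185.23648649]
[327 174  15  25 255] [333.5254902  187.22745098]
ee [ 0.5605 -0.2037  0.1492] az 166.8739981619073 F [-0.1  0.5 -1. ] gap 0.021560172964114745 t 15.5833
blade px 324.11 189 196 T [ 8.46 -0.08 51.26] y of cols at tip [[ 7.63 -0.   65.25]]
[307 172  18  27 298] [315.86912752 185.24161074]
[327 174  15  25 254] [333.51181102 187.24409449]
ee [ 0.5604 -0.2037  0.1491] az 166.87028300094622 F [ 0.7 -0.3 -0.5] gap 0.021458154942710465 t 15.6333
[0.00904875 0.00194773 0.13602558]
```

View pics/c16.png

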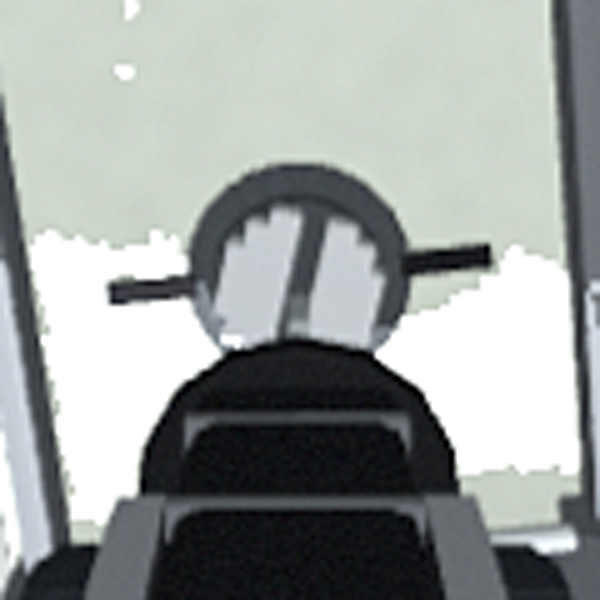

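```bash
cat >> m.py <<'E'
def slot(c,s,xc=None,thr=100):
    """mid-line of the slot in the tool frame (mm) from the gap between the light halves"""
    im=c['color'][:,:,1].astype(int);P,px=stand(c);Rt=rot(s['ee_rot'])
    m=(im>thr)&(P[...,2]>.0545)&(P[...,2]<.064)&(P[...,0]>.54)&(P[...,0]<.58)&(abs(P[...,1]+.2035)<.018)
    k,l,st,ce=cv2.connectedComponentsWithStats(m.astype(np.uint8),connectivity=4)
    js=sorted(range(1,k),key=lambda j:-st[j,4])[:2]; js.sort(key=lambda j:ce[j][0])
    mid=[]
    for v in range(400):
        a=np.nonzero(l[v]==js[0])[0];b=np.nonzero(l[v]==js[1])[0]
        if len(a)>3 and len(b)>3 and 3<b.min()-a.max()<10: mid.append([(a.max()+b.min())/2,v])
    M=(onz(c,mid,.056)-s['ee_pos'])@Rt*1000
    p=np.polyfit(M[:,0],M[:,1],1); print('slot line y= %.3f x + %.2f'%tuple(p),'angle',np.degrees(np.arctan(p[0])),'x range',M[:,0].min(),M[:,0].max(),'rms',np.std(M[:,1]-np.polyval(p,M[:,0])))
    A=(onz(c,[[u,v] for j in js for v,u in np.argwhere(l==j)],.056)-s['ee_pos'])@Rt*1000
    print('light extents x',A[:,0].min(),A[:,0].max(),'y',A[:,1].min(),A[:,1].max())
    return p
E
python3 - <<'E'
from m import *
c=snap('wrist');s=sense();slot(c,s)
E
```

```text
slot line y= 0.206 x + -0.10 angle 11.619585286126645 x range -5.671399071114566 12.419219157343775 rms 0.17483607435672796
light extents x -7.435412310757411 14.94731688030112 y -14.390995010977338 14.093213104685173
```

```bash
python3 -m handwheel '[0,0,0.2,0,-1,0,0,0.4,0,-1,0,0,0.6,0,-1,0,0,0.75,0,-1,0,0,0.85,0,-1,0,0,0.85,0,-1,0,0,0.85,0,-1]'
python3 - <<'E'
from m import *
c=snap('wrist');s=sense();slot(c,s);print(s['ee_pos'],s['contact_force'])
E
```

```text
clock: 16.27
ee_pos: [0.5604, -0.2037, 0.123]
ee_rot: [0.003, 0.114, 0.993, -0.001]
contact_force: [-0.7, -0.2, -0.7]
finger_gap: 0.0215
slot line y= 0.233 x + -0.31 angle 13.124114236584763 x range 2.066307909401664 12.936717272028785 rms 0.16439865250077437
light extents x -1.8896243256888028 15.229427171102571 y -13.695055354561944 13.583163872867992
[ 0.56055194 -0.2037696   0.12348761] [ 0.21076257  0.01581839 -0.93049499]
```

```bash
python3 -m handwheel '[0,0,0.05,0,-1,0,0,0.1,0,-1,0,0,0.13,0,-1,0,0,0.13,0,-1,0,0,0.13,0,-1,0,0,0.13,0,-1]'
python3 - <<'E'
from m import *
c=snap('wrist');s=sense();print(s['ee_pos'],s['contact_force'],s['wrist_torque'])
E
```

```text
clock: 16.82
ee_pos: [0.5608, -0.2039, 0.1201]
ee_rot: [0.004, 0.114, 0.993, -0.002]
contact_force: [0.8, 0.0, 1.7]
finger_gap: 0.0218
[ 0.560784   -0.20388599  0.1200182 ] [0.18785622 0.07204071 2.7007753 ] [-0.01712158 -0.082739   -0.02286612]
```

```bash
python3 -m handwheel '[0,0,0,0.3,-1,0,0,0,0.7,-1,0,0,0,1.1,-1,0,0,0,1.5,-1,0,0,0,1.9,-1,0,0,0,2.3,-1,0,0,0,2.5,-1,0,0,0,2.5,-1]'
python3 - <<'E'
from m import *
c,s=meas('w18.png');print(s['ee_pos'],s['contact_force'],s['wrist_torque'])
crop(c,265,130,385,250,'c18.png',5,1.5)
E
```

```text
clock: 17.53
ee_pos: [0.5606, -0.2038, 0.1196]
ee_rot: [0.003, 0.222, 0.975, -0.001]
contact_force: [-0.7, 0.2, -2.1]
finger_gap: 0.0214
blade px 324.43 185 196 T [ 8.33  0.88 61.79] y of cols at tip [[10.82  0.5  65.22]]
[306 181  15  21 216] [313.59722222 190.90277778]
[327 181  15  21 212] [333.43396226 190.70283019]
ee [ 0.5606 -0.2038  0.1197] az 154.41090003974568 F [ 0.  -0.2 -0.6] gap 0.021350857150287585 t 17.5833
[ 0.5605943  -0.20381084  0.11967496] [ 0.03565105 -0.22736267 -0.64694512] [-0.00572826  0.03794612  0.02639364]
```

View pics/c18.png

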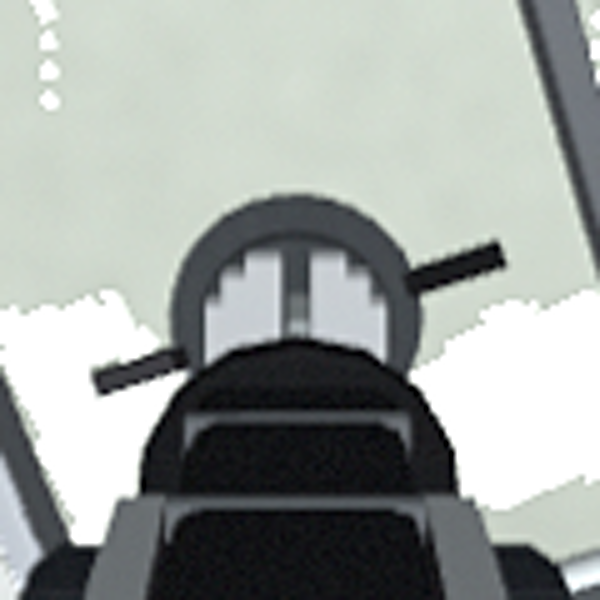

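```bash
python3 -m handwheel '[0,0,0.04,0,-1,0,0,0.08,0,-1,0,0,0.1,0,-1,0,0,0.1,0,-1,0,0,0.1,0,-1,0,0,0.1,0,-1]'
python3 - <<'E'
from m import *
c,s=meas('w19.png');print(s['ee_pos'],s['contact_force'],s['wrist_torque'])
E
```

```text
clock: 18.08
ee_pos: [0.5606, -0.2038, 0.1167]
ee_rot: [0.004, 0.221, 0.975, -0.001]
contact_force: [-0.2, -0.4, 0.1]
finger_gap: 0.0214
blade px 324.02 184 196 T [ 8.6   0.18 59.66] y of cols at tip [[11.6   0.19 65.21]]
[306 182  15  20 204] [313.6372549  191.25980392]
[327 182  15  20 198] [333.45454545 191.24747475]
ee [ 0.5607 -0.2039  0.1168] az 154.41262312761177 F [-0.5  0.1 -1.5] gap 0.02158461860179126 t 18.1333
[ 0.56067105 -0.20386127  0.11677791] [-0.45148504  0.13419906 -1.4690051 ] [-0.03860793 -0.02419188  0.00258099]
```

```bash
python3 -m handwheel '[0,0,0,0.7,-1,0,0,0,1.5,-1,0,0,0,2.3,-1,0,0,0,3.1,-1,0,0,0,3.9,-1,0,0,0,4.6,-1,0,0,0,5,-1,0,0,0,5,-1]'
python3 - <<'E'
from m import *
c,s=meas('w20.png');print(s['ee_pos'],s['contact_force'],s['wrist_torque'])
crop(c,265,130,385,250,'c20.png',5,1.5)
E
```

```text
clock: 18.8
ee_pos: [0.5601, -0.2044, 0.1168]
ee_rot: [0.003, 0.428, 0.904, -0.001]
contact_force: [-2.2, -0.6, -1.2]
finger_gap: 0.0211
blade px 322.99 184 196 T [ 8.59 -0.13 59.87] y of cols at tip [[11.6  -0.15 65.22]]
[325 181  18  21 223] [332.86098655 190.8206278 ]
[305 183  16  19 176] [312.77840909 191.97727273]
ee [ 0.5601 -0.2044  0.1167] az 129.43350195185477 F [-2.8 -1.3 -0.6] gap 0.021189248382802672 t 18.85
[ 0.56008624 -0.20439048  0.11674297] [-2.76155124 -1.31792275 -0.6248613 ] [-0.49996032  0.71211065  0.04128304]
```

View pics/c20.png

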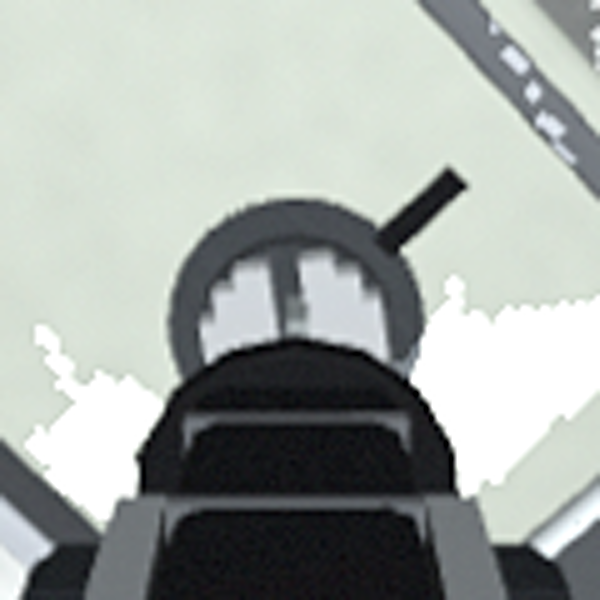

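```bash
python3 -m handwheel '[0,0,0,0.7,-1,0,0,0,1.5,-1,0,0,0,2.3,-1,0,0,0,3.1,-1,0,0,0,3.9,-1,0,0,0,4.6,-1,0,0,0,5.2,-1,0,0,0,6,-1]'
python3 -m handwheel '[0,0,0,0.6,-1,0,0,0,1.2,-1,0,0,0,1.8,-1,0,0,0,2.2,-1,0,0,0,2.2,-1,0,0,0,2.2,-1]'
python3 - <<'E'
from m import *
c,s=meas('w21.png');print(s['ee_pos'],s['contact_force'],s['wrist_torque'])
crop(c,245,130,405,250,'c21.png',5,1.5)
E
```

```text
clock: 19.52
ee_pos: [0.5593, -0.2046, 0.1167]
ee_rot: [0.003, 0.647, 0.762, -0.001]
contact_force: [-3.1, -0.8, 0.8]
finger_gap: 0.0211
clock: 20.02
ee_pos: [0.5589, -0.2046, 0.1167]
ee_rot: [0.003, 0.717, 0.698, -0.001]
contact_force: [-3.3, -0.1, 0.0]
finger_gap: 0.0214
blade px 321.93 184 196 T [ 8.96 -0.33 59.79] y of cols at tip [[12.11 -0.42 65.24]]
[325 181  18  21 226] [332.7079646  190.84513274]
[305 183  16  19 182] [312.63736264 192.11538462]
ee [ 0.559  -0.2046  0.1167] az 88.45505898695416 F [-3.7 -0.7  0.9] gap 0.021417622121560474 t 20.0667
[ 0.55897536 -0.20461243  0.11674254] [-3.72628914 -0.72638343  0.85263165] [-0.11735169  0.79724822  0.05957077]
```

View pics/c21.png

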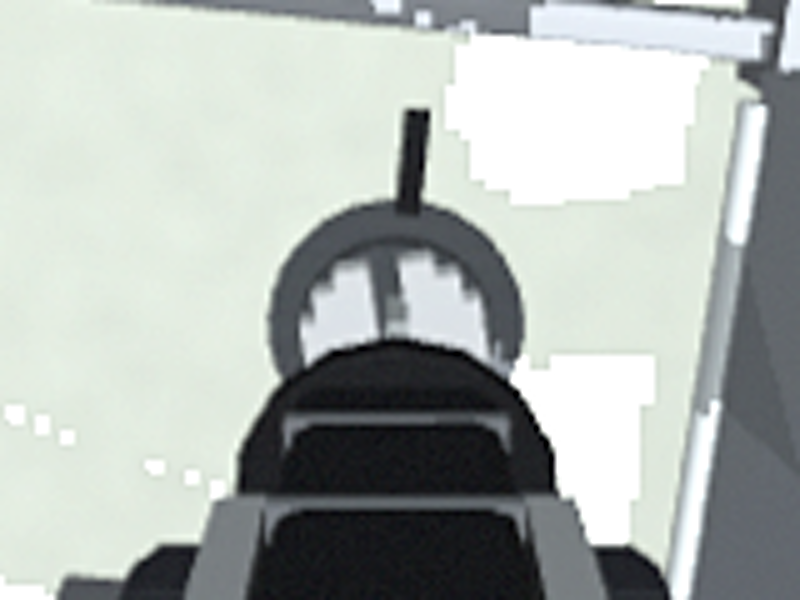

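```bash
cat >> m.py <<'E'
def mark(c,s):
    im=c['color'].max(2).astype(int);P,px=stand(c);Rt=rot(s['ee_rot'])
    T=(P-s['ee_pos'])@Rt*1000
    m=(im<60)&(P[...,2]>.036)&(P[...,2]<.05)&(np.hypot(P[...,0]-.56,P[...,1]+.2037)<.045)&(T[...,0]>18)
    k,l,st,ce=cv2.connectedComponentsWithStats(m.astype(np.uint8))
    j=1+st[1:,4].argmax();v,u=np.nonzero(l==j);W=onz(c,np.c_[u,v],.043);d=W-s['ee_pos'];D=d@Rt*1000
    sel=D[:,0]>21; D=D[sel]
    ev=np.linalg.eigh(np.cov(D[:,:2].T))[1][:,1]; print('mark n',len(D),'ctr',D.mean(0).round(1),'angle in tool',np.degrees(np.arctan(ev[1]/ev[0])),'len',np.ptp(D[:,0]))
E
python3 - <<'E'
from m import *
c=snap('wrist');s=sense();slot(c,s);mark(c,s)
E
```

```text
slot line y= -0.139 x + 0.92 angle -7.89548920446319 x range 4.148360170084883 13.971202025895105 rms 0.1647400873869336
light extents x -0.47438651937824666 15.459741431842659 y -12.851414526618706 14.417907995685534
mark n 86 ctr [28.1  3.6 73.6] angle in tool 6.339095194214429 len 13.702081232976234
```

```bash
python3 -m handwheel '[0,0,0,0.5,-1,0,0,0,1,-1,0,0,0,1.5,-1,0,0,0,2,-1,0,0,0,2.2,-1,0,0,0,2.2,-1,0,0,0,2.2,-1]'
python3 - <<'E'
from m import *
c,s=meas('w22.png');slot(c,s);mark(c,s)
crop(c,245,130,405,250,'c22.png',5,1.5)
E
```

```text
clock: 20.7
ee_pos: [0.5588, -0.2045, 0.1167]
ee_rot: [0.002, 0.78, 0.626, -0.001]
contact_force: [-4.2, -0.9, 0.9]
finger_gap: 0.0216
blade px 321.93 185 197 T [ 9.07 -0.26 59.67] y of cols at tip [[11.52 -0.35 65.25]]
[325 181  18  21 225] [332.58666667 190.95555556]
[305 183  15  19 181] [312.53038674 192.18232044]
ee [ 0.5588 -0.2045  0.1166] az 77.51491641789184 F [-2.9 -1.1  0.6] gap 0.021227037199719256 t 20.75
slot line y= -0.139 x + 0.94 angle -7.939337969179687 x range 4.344389076204174 14.163910939634683 rms 0.1666873892744418
light extents x -0.28066790377252177 15.650951249513195 y -12.798467712601978 14.476620901645932
mark n 83 ctr [28.  -1.5 73.5] angle in tool -5.758180022827948 len 13.699876212311864
```

View pics/c22.png

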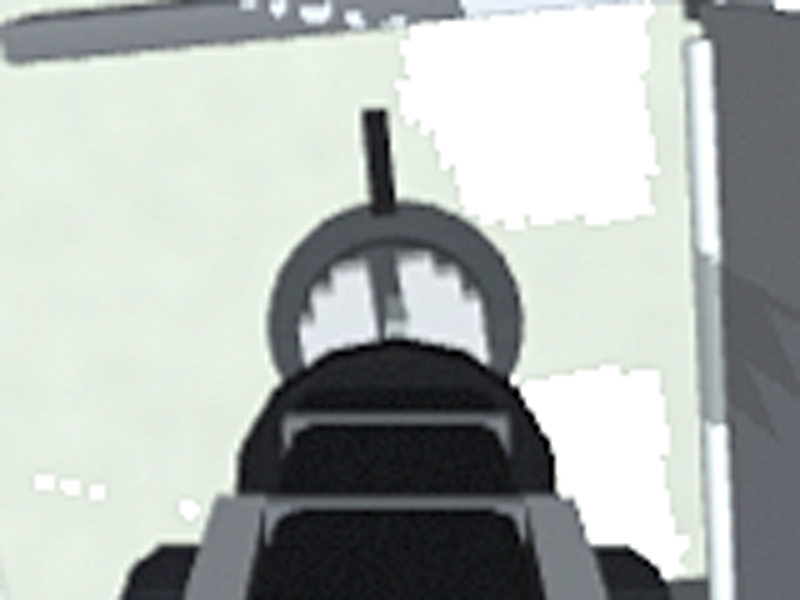

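```bash
python3 -m handwheel '[0.0,0,0,0.2,-1,0,0,0,0.3,-1,0,0,0,0.3,-1,0,0,0,0.3,-1]'
python3 - <<'E'
from m import *
for i in range(2):
    c=snap('wrist','w23.png');s=sense();slot(c,s);mark(c,s);print(s['ee_pos'],np.degrees(np.arctan2(*rot(s['ee_rot'])[1::-1,0])),s['contact_force'])
E
```

```text
clock: 21.08
ee_pos: [0.5587, -0.2045, 0.1166]
ee_rot: [0.002, 0.788, 0.616, -0.001]
contact_force: [-3.7, 0.2, 0.3]
finger_gap: 0.0214
slot line y= -0.139 x + 0.95 angle -7.928358564174429 x range 4.388270101725975 14.2067503009077 rms 0.16666450385129356
light extents x -0.2389432684398192 15.692072564172168 y -12.791869295178614 14.479678525507698
mark n 78 ctr [27.8 -2.2 73.6] angle in tool -7.589924217887777 len 13.698453137004144
[ 0.55873007 -0.20450353  0.11666855] 76.02719476914933 [-4.2405289   0.96034362  0.59762416]
slot line y= -0.139 x + 0.97 angle -7.933196788516049 x range 4.401279740913356 14.219505279646151 rms 0.1666642185257105
light extents x -0.22469001984116882 15.705173933543731 y -12.778657500728691 14.49272236640308
mark n 78 ctr [27.8 -2.1 73.5] angle in tool -7.764180745883075 len 13.698026471492085
[ 0.55871882 -0.20451445  0.11663447] 76.02434432603961 [-4.39476834  1.74247568  0.52174056]
```

```bash
python3 -m handwheel '[0,0,0,-0.3,-1,0,0,0,-0.5,-1,0,0,-0.1,-0.5,-1,0,0,-0.3,-0.5,-1,0,0,-0.6,-0.5,-1,0,0,-1,-0.5,-1,0,0,-1.5,-0.5,-1,0,0,-1.8,-0.5,-1]'
python3 -m handwheel '[-0.3,0,-0.3,0,-1,-0.6,0,-0.5,0,-1,-0.9,0,-0.5,0,-1,-0.9,0,-0.5,0,-1]'
python3 - <<'E'
from m import *
c,s=meas('w24.png');slot(c,s);mark(c,s);P,px=stand(c)
crop(c,265,60,385,205,'c24.png',4,1.5)
E
```

```text
clock: 21.85
ee_pos: [0.5596, -0.2045, 0.1741]
ee_rot: [0.004, 0.774, 0.633, 0.0]
contact_force: [0.7, 0.2, -0.2]
finger_gap: 0.0214
clock: 22.18
ee_pos: [0.5538, -0.2332, 0.1895]
ee_rot: [0.005, 0.775, 0.632, 0.0]
contact_force: [-0.2, -0.8, -0.7]
finger_gap: 0.0214
blade px 324.08 189 196 T [ 8.27  1.56 51.92] y of cols at tip [[ 7.17  1.64 65.28]]
[323 133  14  28 274] [329.30656934 145.95985401]
[307 134  14  29 265] [314.27169811 148.05283019]
ee [ 0.5537 -0.2322  0.1886] az 78.40768405951697 F [ 0.4 -0.2 -2.1] gap 0.021390825374565395 t 22.2333
slot line y= -0.115 x + 3.05 angle -6.549745172092882 x range 18.046676878018225 42.35910929251031 rms 0.23759730120166836
light extents x 16.143358675997433 44.17664668151501 y -14.16926329484696 13.025283740541722
mark n 125 ctr [ 36.8 -13.6 145.3] angle in tool 25.48109511718702 len 26.05973051011175
```

View pics/c24.png

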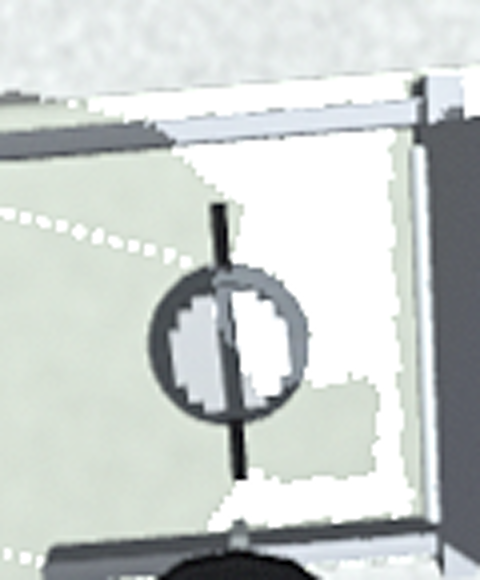

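```bash
python3 - <<'E'
from m import *
c=snap('wrist');s=sense();Rt=rot(s['ee_rot'])
im=c['color'].max(2).astype(int);P,px=stand(c)
m=(im<40)&(P[...,2]>.03)&(P[...,2]<.052)&(np.hypot(P[...,0]-.56,P[...,1]+.2037)<.045)
k,l,st,ce=cv2.connectedComponentsWithStats(m.astype(np.uint8))
pts=[]
for j in range(1,k):
    if st[j,4]>15:
        v,u=np.nonzero(l==j);W=onz(c,np.c_[u,v],.043);print(st[j],ce[j],W.mean(0).round(4));pts.append(W.mean(0))
if len(pts)>=2:
    d=pts[0]-pts[1];print(np.linalg.norm(d),np.degrees(np.arctan2(d[1],d[0]))%180)
slot(c,s);print(np.degrees(np.arctan2(Rt[1,0],Rt[0,0])))
E
```

```text
[319 112   4  14  34] [320.29411765 118.14705882] [ 0.5637 -0.1763  0.043 ]
[322 166   5  15  41] [324.58536585 173.07317073] [ 0.557  -0.2294  0.043 ]
0.053554334802254445 82.81127429462805
slot line y= -0.111 x + 3.10 angle -6.345734478637689 x range 17.57730280071007 41.85683595348912 rms 0.2545660336734795
light extents x 15.672162504933754 42.76474576960709 y -13.482983395064984 13.712864978248167
78.44579519366557
```

```bash
python3 - <<'E'
from m import *
c=snap('wrist');s=sense()
crop(c,300,105,348,180,'c25.png',8,1.1)
im=c['color'][:,:,1].astype(int)
for v in range(136,162,3): print(v,im[v,306:340])
E
```

```text
136 [102  58  50  53  54  56  50  59  97 104 113 125 126  94  99 103  99  95
 207 223 232 234 238 192 101  43  69  74  93  99 100  98  92  99]
139 [ 51  53  53  50  60  78  88 102 143 149 148 147 147 143 110 100 101  54
 170 226 230 228 229 230 231 232 235 197 120  94  99  99  99  96]
142 [ 52  52  51  47 109 145 150 149 148 148 148 149 149 158 104  99 103  56
 147 226 230 228 228 228 228 228 230 223 203 206 177 118  98 100]
145 [ 52  49 126 136 143 147 147 147 147 147 147 147 149 153  88  46  96 102
  51 226 232 229 228 228 228 228 228 228 228 230 227 148  94  98]
148 [ 53  49 109 145 148 148 147 147 147 147 148 148 148 152 113  64  53  50
  40 193 228 229 228 228 228 228 228 228 228 229 235 166 101 101]
151 [ 54  53  72 142 149 148 147 147 147 148 147 147 148 151 130  73  52  52
  48  87 226 232 229 228 228 228 228 228 228 229 233 196 122  98]
154 [ 54  52  48 131 147 148 147 147 146 147 146 146 148 148 153  91  50  52
  50  43 137 141 223 230 229 228 228 228 229 231 234 220 142 100]
157 [ 50  52  49  97 147 151 150 149 147 147 147 146 147 148 151 113  64  51
  51  47 118 144 140 224 232 232 232 231 235 187 102  52  47  46]
160 [141  78  48  51  50  49  95 144 149 147 147 147 147 147 149 129  72  52
  52  48  95 142 146 143 143 146 124 110 190 151  75  47  61 120]
```

View pics/c25.png

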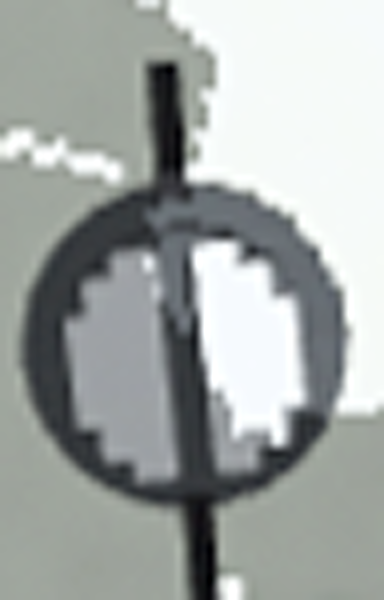

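```bash
python3 - <<'E'
from h import *
s=sense();print(s['ee_pos'],totool(s,np.array([.533,.2671,.195])-s['ee_pos']))
E
```

```text
[ 0.55369889 -0.23102779  0.18795456] [16.13072737 -3.99146681 -0.31697658]
```

```bash
python3 -m handwheel '[1.2,-0.3,-0.2,-1.2,-1,2.4,-0.6,-0.3,-2.4,-1,3.6,-0.9,-0.3,-3.6,-1,4.8,-1.2,-0.3,-4.8,-1,6,-1.5,-0.3,-6,-1,7.2,-1.8,-0.3,-7.2,-1,8.4,-2.1,-0.3,-8.4,-1,9.6,-2.4,-0.3,-9.6,-1]'
python3 - <<'E'
from h import *
s=sense();print(s['finger_gap'],totool(s,np.array([.533,.2671,.195])-s['ee_pos']),np.degrees(np.arctan2(*rot(s['ee_rot'])[1::-1,0])))
E
```

```text
clock: 23.0
ee_pos: [0.5398, 0.0677, 0.1947]
ee_rot: [0.002, 0.448, 0.894, -0.001]
contact_force: [0.7, 0.1, -0.3]
finger_gap: 0.0213
0.02131514961940758 [ 5.4599965   3.79895775 -0.04255616] 126.79285016542444
```

```bash
python3 -m handwheel '[0.9,0.6,0,-1.3,-1,1.8,1.25,0,-2.6,-1,2.7,1.9,0,-3.9,-1,3.6,2.5,0,-5.2,-1,4.5,3.1,0,-6.5,-1,5.2,3.6,0,-7.8,-1,5.46,3.8,0,-9.1,-1,5.46,3.8,0,-10.4,-1]'
python3 -m handwheel '[0,0,0,-0.6,-1,0,0,0,-0.6,-1,0,0,0,-0.6,-1,0,0,0,-0.6,-1]'
python3 - <<'E'
from adj import *
c=snap('wrist','w26.png')
s=sense();print(s['finger_gap'],totool(s,np.array([.5317,.2671,.195])-s['ee_pos']),np.degrees(np.arctan2(*rot(s['ee_rot'])[1::-1,0])))
crop(c,180,110,380,230,'c26.png',4,1.3)
E
```

```text
clock: 23.67
ee_pos: [0.5318, 0.2701, 0.1923]
ee_rot: [0.0, 0.006, 1.0, -0.002]
contact_force: [0.8, 0.3, -1.3]
finger_gap: 0.0215
clock: 24.0
ee_pos: [0.5316, 0.27, 0.1918]
ee_rot: [0.0, -0.019, 1.0, -0.002]
contact_force: [0.1, 0.3, -1.5]
finger_gap: 0.0214
0.021303308839262257 [ 0.00647193 -0.09349779 -0.09921205] -177.76559867439775
```

View pics/c26.png

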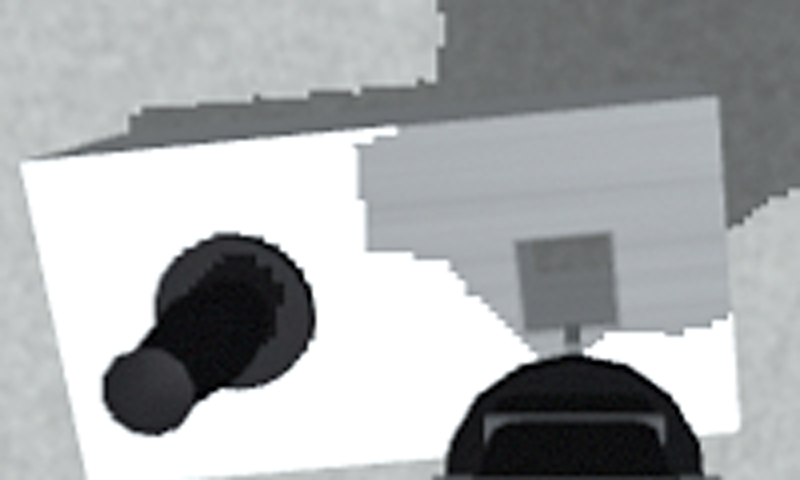

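```bash
python3 - <<'E'
from m import *
c=snap('wrist');s=sense();Rt=rot(s['ee_rot'])
q=(np.array([[514,241],[613,232],[621,322],[528,330]])+.5)/4-.5+[180,110]
H=onz(c,q,.065);print('hole',H.mean(0).round(4),[np.linalg.norm(H[i]-H[(i+1)%4]).round(4) for i in range(4)],'tool',((H.mean(0)-s['ee_pos'])@Rt*1000).round(1),s['ee_pos'])
P,px=stand(c);T=(P-s['ee_pos'])@Rt*1000
bl=(abs(T[...,1])<5)&(T[...,0]>4)&(T[...,0]<12)&(T[...,2]>48)&(T[...,2]<67)
print('blade',np.median(T[bl],0))
E
```

```text
hole [0.5313 0.267  0.065 ] [np.float64(0.0232), np.float64(0.0218), np.float64(0.0222), np.float64(0.0218)] tool [  0.7  -2.3 127.2] [0.53185701 0.26986066 0.19218186]
blade [ 7.49036001 -1.34665992 52.69987945]
```

```bash
python3 -m handwheel '[0.03,-0.05,0.3,0,-1,0.03,-0.05,0.7,0,-1,0.03,-0.05,1.1,0,-1,0.03,-0.05,1.5,0,-1,0.03,-0.05,1.7,0,-1,0.03,-0.05,1.7,0,-1,0.03,-0.05,1.7,0,-1]'
python3 - <<'E'
from m import *
c=snap('wrist','w27.png');s=sense();print(s['ee_pos'],s['contact_force'])
crop(c,240,130,400,250,'c27.png',5,1.3)
E
```

```text
clock: 24.68
ee_pos: [0.5307, 0.268, 0.1403]
ee_rot: [-0.0, -0.02, 1.0, -0.003]
contact_force: [-0.0, 0.5, -0.8]
finger_gap: 0.0215
[0.53109173 0.26813697 0.1412905 ] [ 0.97870483  0.45930592 -1.50532247]
```

View pics/c27.png

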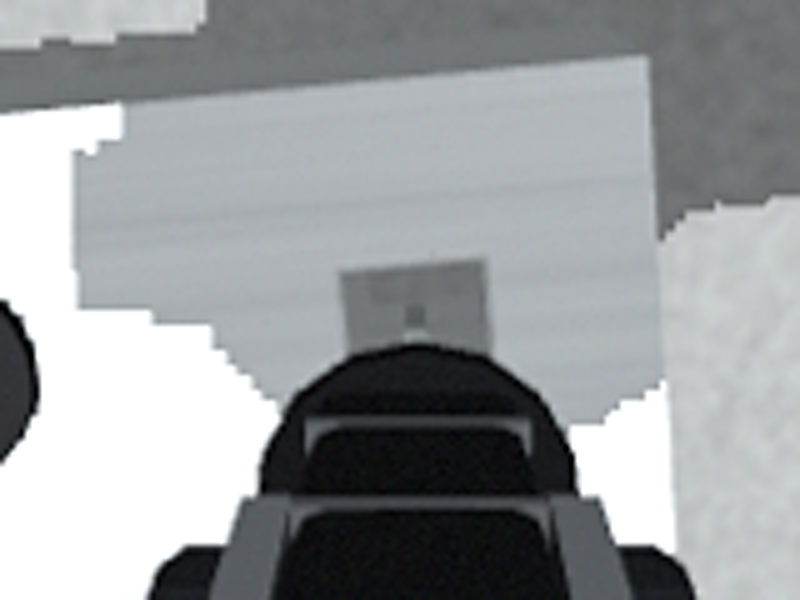

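```bash
python3 -m handwheel '[0,-0.02,0.3,0,-1,0,-0.03,0.6,0,-1,0,-0.03,0.9,0,-1,0,-0.03,1,0,-1,0,-0.03,1,0,-1]'
python3 - <<'E'
from m import *
c=snap('wrist','w28.png');s=sense();print(s['ee_pos'],s['contact_force'],s['finger_gap'])
E
```

```text
clock: 25.15
ee_pos: [0.5303, 0.2668, 0.1092]
ee_rot: [-0.001, -0.02, 1.0, -0.003]
contact_force: [-1.6, -0.5, -2.2]
finger_gap: 0.0217
[0.53070228 0.26688829 0.11023175] [ 0.44187267 -0.04599185 -1.48713647] 0.021638108795570946
```

Inside the hole without contact. Continuing down to the collar height (reported z about 0.0743).

```bash
python3 -m handwheel '[0,0,0.3,0,-1,0,0,0.6,0,-1,0,0,0.9,0,-1,0,0,1.05,0,-1,0,0,1.15,0,-1,0,0,1.15,0,-1,0,0,1.15,0,-1]'
python3 - <<'E'
from m import *
c=snap('wrist','w29.png');s=sense();print(s['ee_pos'],s['contact_force'],s['finger_gap'])
E
```

```text
clock: 25.78
ee_pos: [0.5307, 0.2668, 0.0758]
ee_rot: [-0.0, -0.02, 1.0, -0.003]
contact_force: [0.8, -0.2, -1.1]
finger_gap: 0.0213
[0.53086904 0.26680363 0.07605237] [-0.41017692  0.18202131 -0.70450338] 0.02125107635647024
```

```bash
python3 -m handwheel '[0,0,0.04,0,-1,0,0,0.08,0,-1,0,0,0.08,0,-1,0,0,0.08,0,-1]'
python3 -m handwheel '[0,0,0,0,0.1,0,0,0,0,0.1,0,0,0,0,0.1,0,0,0,0,0.1,0,0,-0.4,0,0.1,0,0,-1,0,0.1,0,0,-1.8,0,0.1,0,0,-2.6,0,0.1]'
python3 -m handwheel '[0,0,-1,0,0.1,0,0,-2,0,0.1,-0.5,0,-3,0,0.1,-1,0,-3.5,0,0.1,-1.5,0,-3.5,0,0.1,-1.5,0,-3.5,0,0.1,-1.5,0,-3.5,0,0.1]'
python3 - <<'E'
from m import *
c=snap('wrist','w30.png');s=sense();print(s['ee_pos'],s['contact_force'],s['finger_gap'])
P,px=stand(c)
ht=(P[...,2]>.13)&(P[...,2]<.16)&(P[...,0]>.5)&(P[...,0]<.57)&(P[...,1]>.24)&(P[...,1]<.3)
k,l,st,ce=cv2.connectedComponentsWithStats(ht.astype(np.uint8));j=1+st[1:,4].argmax();print(st[j],np.median(P[l==j],0))
c=snap('scene','s30.png');crop(c,140,140,430,270,'s30c.png',2.7,1.2)
E
```

```text
clock: 26.17
ee_pos: [0.5312, 0.2669, 0.0742]
ee_rot: [0.0, -0.02, 1.0, -0.002]
contact_force: [0.8, 0.2, 0.9]
finger_gap: 0.0217
clock: 26.83
ee_pos: [0.5308, 0.2671, 0.1534]
ee_rot: [-0.0, -0.02, 1.0, -0.002]
contact_force: [1.7, 0.3, 0.1]
finger_gap: 0.0471
clock: 27.42
ee_pos: [0.5758, 0.2693, 0.2582]
ee_rot: [-0.001, -0.019, 1.0, -0.003]
contact_force: [-0.3, -0.1, -0.2]
finger_gap: 0.0469
[0.57522441 0.2693244  0.25777802] [ 0.30941495 -0.54175896 -0.28696879] 0.04725987944382999
[312 116  25  35 853] [0.53036364 0.26684766 0.14190724]
```

View pics/w30.png

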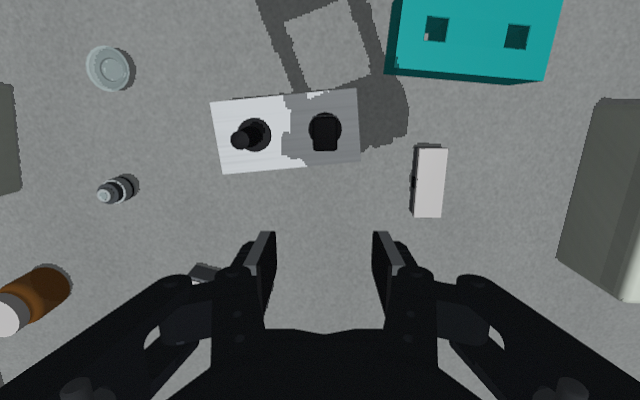

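View pics/s30c.png

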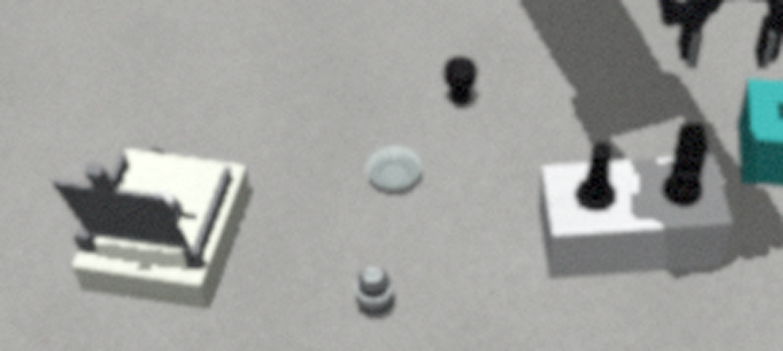

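```bash
python3 -m handwheel '[0,-1.3,0,0,0,0,-2.6,0,0,0,0,-3.9,0,0,0,0,-5.2,0,0,0,-0.1,-6.5,0,0,0,-0.2,-7.8,0,0,0,-0.3,-9.1,0,0,0,-0.4,-10.4,0,0,0]'
python3 -m handwheel '[-0.1,-1.3,0,0,0,-0.2,-2.6,0,0,0,-0.3,-3.9,0,0,0,-0.4,-5.2,0,0,0,-0.4,-5.4,0,0,0,-0.4,-5.4,0,0,0,-0.4,-5.4,0,0,0,-0.4,-5.4,0,0,0]'
python3 - <<'E'
from m import *
c=snap('wrist','w31.png');s=sense();Rt=rot(s['ee_rot']);print(s['ee_pos'])
im=c['color'].max(2).astype(int);P,px=stand(c)
m=(im<40)&(P[...,2]>.03)&(P[...,2]<.052)&(np.hypot(P[...,0]-.56,P[...,1]+.2037)<.045)
k,l,st,ce=cv2.connectedComponentsWithStats(m.astype(np.uint8))
pts=[]
for j in range(1,k):
    if st[j,4]>15:
        v,u=np.nonzero(l==j);W=onz(c,np.c_[u,v],.043);print(st[j],ce[j],W.mean(0).round(4));pts.append(W.mean(0))
if len(pts)>=2:
    d=pts[0]-pts[1];print(np.linalg.norm(d),np.degrees(np.arctan2(d[1],d[0]))%180)
crop(c,290,90,360,150,'c31.png',10,1.1)
E
```

```text
clock: 28.18
ee_pos: [0.5981, -0.0432, 0.2592]
ee_rot: [-0.001, -0.02, 1.0, -0.002]
contact_force: [-0.1, 0.0, 0.6]
finger_gap: 0.0427
clock: 28.85
ee_pos: [0.6164, -0.2029, 0.2602]
ee_rot: [-0.001, -0.021, 1.0, -0.002]
contact_force: [0.4, 0.8, -0.3]
finger_gap: 0.0426
[ 0.6165594  -0.20267383  0.26044306]
[299 112  13   5  31] [304.96774194 113.77419355] [ 0.557 -0.229  0.043]
[341 119  14   5  33] [347.75757576 121.03030303] [ 0.5632 -0.1783  0.043 ]
0.0511392751716371 83.011890993728
```

View pics/c31.png

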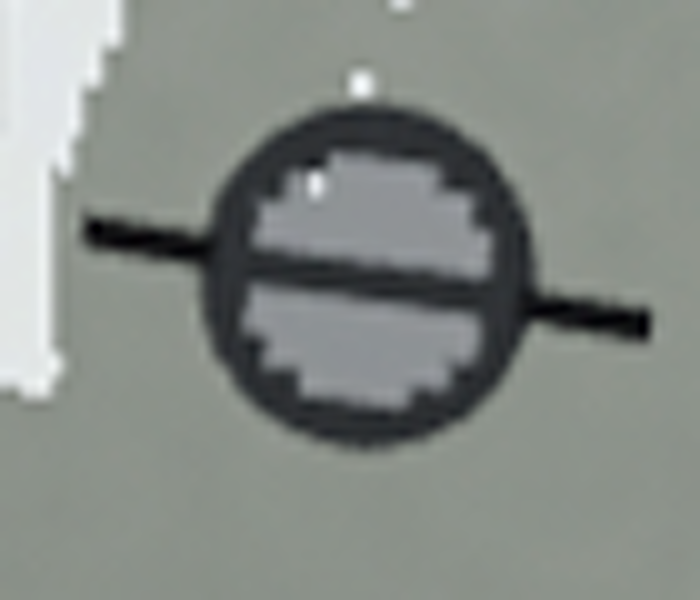

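```bash
python3 - <<'E'
from m import *
c=snap('wrist');s=sense()
g=c['color'][:,:,1].astype(float)
top=[];bot=[]
for u in range(317,337):
    col=g[108:128,u]; i=4+col[4:16].argmin()
    t=50+ (95-50)/2+20
    a=i
    while a>0 and col[a]<90: a-=1
    b=i
    while b<19 and col[b]<90: b+=1
    ya=108+a+(col[a]-90)/(col[a]-col[a+1]); yb=108+b-(col[b]-90)/(col[b]-col[b-1])
    top.append([u,ya]);bot.append([u,yb])
top,bot=np.array(top),np.array(bot); print(np.c_[top,bot[:,1]].round(2).tolist())
mid=(top+bot)/2; w=bot[:,1]-top[:,1]; ok=abs(w-np.median(w))<.8
for q in (top,bot,mid):
    W=onz(c,q[ok],.056); p=np.polyfit(W[:,1],W[:,0],1); print('az',np.degrees(np.arctan2(1,p[0])))
E
```

```text
[[317.0, 114.37, 117.93], [318.0, 114.38, 118.17], [319.0, 114.57, 118.46], [320.0, 114.92, 118.6], [321.0, 114.97, 118.67], [322.0, 115.0, 118.71], [323.0, 115.23, 118.81], [324.0, 115.36, 118.96], [325.0, 115.39, 119.17], [326.0, 115.37, 119.46], [327.0, 115.56, 119.59], [328.0, 115.92, 119.67], [329.0, 115.95, 119.68], [330.0, 116.22, 119.82], [331.0, 116.25, 119.96], [332.0, 116.37, 120.17], [333.0, 116.39, 120.47], [334.0, 116.6, 120.51], [335.0, 116.9, 120.59], [336.0, 116.97, 120.64]]
az 84.9177423049333
az 84.57483322250957
az 84.7468890934716
```

```bash
python3 - <<'E'
from h import *
c=snap('scene','s32.png');s=sense();print(s['clock'],s['contact_force'],close_job())
E
```

```text
the job is handed in; nothing more can be done
29.0 [0.24591493 0.48680246 0.30687945] None
```

View pics/s32.png

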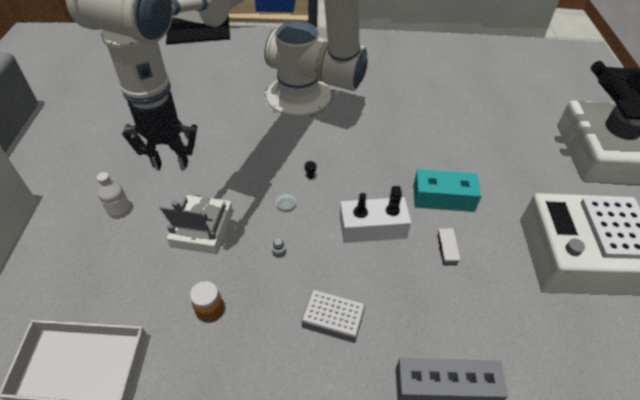

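I did the whole job in the order asked and handed it in at 29 s. The cover is open, the adjuster is trimmed to the marks within about 2°, and the screwdriver is back in the hole it came from.

- **Cover:** it stands at about 1.8 rad and stayed there. The last scene picture shows it still open and no sign that anything else moved.
- **Seating the blade:** I pressed with about 3–4 N, and the blade dropped in after a turn of about 12°. The tip sat about 4.5 mm below the slot's mouth.
- **Adjuster:** a clear view afterwards put the slot at 84.7° and the marks at 83.0°. That leaves it about 1.7° (0.03 rad) short of line, at about 1.54 rad. I left it there rather than risk overshooting.
- **Screwdriver:** it is fully down, with the handle top at 0.142 m, the same as before I took it.

**Checks that disagreed:**
- **TCP height:** the reported TCP lay about 40 mm lower than the fingertip description implies. My first grip on the tab therefore closed above it and moved nothing, and I corrected the height from the camera depth.
- **Slot angle:** with the blade still in the slot I read the error as only about 0.3°. The clear view after lifting showed the 1.7° above.

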